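Put the thin head-plate blanks away in the dry box and seal its lid

ROBOT

A 7-joint arm with a two-finger parallel gripper is mounted at the origin on the work surface. World frame = base frame: x ahead of the robot, y to its left, z up, the work surface at z = 0. Lengths are in m, angles in rad, forces in N, time in s.
With the tool pointing down it reaches from about 0.425 to 1.025 m from the base axis. Payload 9.4 kg.
Tool frame: the origin (TCP) lies at the very end of the fingers, on their centre line; the grasp point (between the pads) lies 19 mm behind it; z points along the fingers, y is the line along which they close (so a half turn about z gives the same grasp; the last joint's range is limited). The gripper opens to 85 mm and grips with 20 to 120 N. Pads are 22 mm wide; open, the fingers measure 114 mm over their backs; the gripper's body (76 mm by 85 mm) begins 54 mm behind the grasp point. The pads swing forward as they close: fully open they stand 13 mm farther back than shut.
Start: joints at [1.246, 0.599, -0.003, 1.599, 0.002, 0.943, -0.08], TCP at [0.178, -0.703, 0.231] pointing down, gripper open.
Joint ranges: [-2.57, 2.57], [-0.35, 1.97], [-1.29, 1.29], [0.11, 2.56], [-1.05, 4.19], [0.11, 1.86], [-2.63, 2.63]. Speed limits (rad/s): [2.22, 2.22, 3.01, 3.01, 3.14, 3.14, 3.14].

INTERFACE

Orientations are given as a 3x3 rotation matrix whose columns are the frame's x, y, z axes.
In Python, from bench import manip, eyes, job gives the robot as it stands. The module is installed in compiled form; this text tells all that it offers.
- The arm moves only by the shell command python3 -m creep 'ROWS' [OPENING] [FORCE]. ROWS is a JSON object of lists of equal length, an entry for each row: "delta_pos": the shift along the world's x, y, z in mm, a list of three; "dr": the turn, a rotation vector about the world's x, y, z in rad, a list of three. In form: {"delta_pos": [[tx, ty, tz], ...], "dr": [[wx, wy, wz], ...]}. A call has exactly 5 rows; each row is the pose to reach, as a shift and turn from the pose commanded when the call began; what a row does not reach only later rows make up. A row lasts 1/12 s, in which the tool goes at most 41.7 mm and 7.16 degrees, less where a joint would pass 70% of its speed; a pose out of reach is approached as far as the arm can. A call with a gripper value outside its range is refused whole. OPENING is the closure, from 0 (fully open) to 1 (shut), set as the call begins (- or left out, the last holds). The fingers move at their own pace and stop on an object; FORCE is the grip in N (left out, the last holds). Time passes only in rows, so rows that repeat a pose let the fingers close, or fill a call up. It gives the time, the measured TCP pose, the force, the opening and the grip force at its end, in the units of the state.
- manip.read_state(): the state, without advancing time (a new reading comes with each control period).
- eyes.grab_frame(name): name is "scene" or "side" or "wrist"; returns a dict with "img" (420x560x3 uint8, red, green, blue), "depth" (420x560 float32, m along the optical axis (not along the pixel's ray), 0 where there is no reading), "fx", "fy", "cx", "cy" (pixels), "R" (3x3) and "t" (3): a world point X has camera coordinates R X + t. Camera axes: x right, y down, z forward; pixel columns grow to the right and rows downward; lengths in m; the calibration is good to about 2 mm. The wrist camera is an equidistant fisheye: a pixel r from the principal point sees the ray r / f radians off the axis. A picture is of the moment at which its call begins.
- job.sign_off(): hands the job in; it is judged then, once.
The state is a dict: "time_s": time; "joint_pos": joint angles; "joint_velocities": joint speeds; "tau": joint torques, N m; "tool_pos": TCP position; "eef_rot": TCP orientation; "ft_force": force on the tool from outside, world axes, zero at the start; "moment": the same for the moment, N m; "gripper_width": finger opening in m; "finger_force": force on a finger pad.
Only numpy, scipy, OpenCV 4.12 (cv2) and the standard library are available. Lean on these libraries where they do the work, as an engineer would, in place of code of your own. Each camera call takes 0.05 s, during which the arm holds its last target. There are 200 camera calls.

TASK

Put every thin wooden head-plate blank away in the grey dry box: slide each one out past an open edge of the plywood board to get hold of it (do not lift it straight up off the board) and lay it flat across the two wooden rails in the box, stacked on one another is fine. Then set the white lid squarely on the box with its long sides along the box's, and press it down corner by corner, one corner after another, until it sits flat and sealed on all four corner seals. Leave the other things on the bench where they are.

Things in the scene. Friction and masses are not known exactly. Their poses are not given: they have to be found in the camera images.
- board: fixed plywood slide board, 250 (x) x 230 (y) x 30 (z) mm; origin: centre of its underside, top face at z 30. Wooden strips 10 wide, 8 high run along its two sides at x = +-120 mm; the edges at y = +115 mm (towards box and lid) and y = -115 mm are open, only bench below. Yaw to 0.12 rad
- blank1: thin flat dark-hardwood blank, 56 (x) x 130 (y) x 4 (z) mm, about 30 g, plain rectangle; starts flat on the slide board, long side roughly along the board's y, its +y end 20 to 50 mm short of the board's +y edge; origin: centre of its underside, z up. May be absent (two or three of the three are present)
- blank2: thin flat dark-hardwood blank, 56 (x) x 130 (y) x 4 (z) mm, about 30 g, plain rectangle; starts flat on the slide board, long side roughly along the board's y, its +y end 20 to 50 mm short of the board's +y edge; origin: centre of its underside, z up. May be absent (two or three of the three are present)
- blank3: thin flat dark-hardwood blank, 56 (x) x 130 (y) x 4 (z) mm, about 30 g, plain rectangle; starts flat on the slide board, long side roughly along the board's y, its +y end 20 to 50 mm short of the board's +y edge; origin: centre of its underside, z up. May be absent (two or three of the three are present)
- drybox: fixed open grey plastic dry box, outside 182 (x) x 142 (y) x 56 (z) mm, walls 10, floor 6, inside 162 x 122; yaw to 0.12 rad. Origin: centre of its underside. Two wooden rails 10 mm wide run along y at x = -25 and +25, tops 26 above the origin; blanks lie across them, long side along the box's x. Rim at z 56
- lid: loose white plastic lid, 350 g, flat on the bench, handle up, yaw to 0.12. Origin: centre of underside of its locating frame (154 x 114 mm outside, 16 deep; enters the box with 4 mm play all round). Plate 182 (x) x 142 (y) mm, underside at z 16, top at 22. Black block handle 80 (x) x 16 (y) mm, top at z 52. Rests on unpressed seals with origin 48 mm above the box's; 40 when sealed
- seal1 (a joint): black rubber corner seal of the dry box, 10 mm square, on the rim at x = -86, y = -66 mm of the box: 0 = standing 8 mm above the rim, 0.008 m = pressed flush with it. It takes about 7 N to sink, and stays where it is left (it does not spring back)
- seal2 (a joint): black rubber corner seal of the dry box, 10 mm square, on the rim at x = -86, y = 66 mm of the box: 0 = standing 8 mm above the rim, 0.008 m = pressed flush with it. It takes about 7 N to sink, and stays where it is left (it does not spring back)
- seal3 (a joint): black rubber corner seal of the dry box, 10 mm square, on the rim at x = 86, y = 66 mm of the box: 0 = standing 8 mm above the rim, 0.008 m = pressed flush with it. It takes about 7 N to sink, and stays where it is left (it does not spring back)
- seal4 (a joint): black rubber corner seal of the dry box, 10 mm square, on the rim at x = 86, y = -66 mm of the box: 0 = standing 8 mm above the rim, 0.008 m = pressed flush with it. It takes about 7 N to sink, and stays where it is left (it does not spring back)
- glue: bystander: white glue bottle, diameter 52, height 130 mm, origin under its centre
- jar: bystander: amber glass jar, diameter 60, height 60 mm, origin under its centre
- plane: bystander: small block plane, 50 x 150 x 55 mm, origin under its centre
- sander: bystander: cork sanding block, 110 x 60 x 30 mm, origin under its centre
- clamp: bystander: small bar clamp lying flat, 190 mm along its y, jaws reach 65 mm to its -x, 14 mm high, origin under the bar's centre
- square: bystander: try square lying flat, yellow stock 100 mm along its y, steel blade 158 mm to its +x, 16 mm high, origin under the stock's centre
Things that resemble listed ones, but are neither listed nor needed, are in the scene too. What is shaped like the blank3 but turquoise is not meant. Of the things that look like the lid, the smaller one is meant.

How it is judged:
By the outcome, as a careful person would: the job done as asked, in the order asked, and still so for the second after the job is handed in, with the robot touching nothing.
Of blank1, blank2, blank3 only 2 to 3 are there at a start; the rules pass over those that are not, and their reading is None.
At some moment in a run one of blank1, blank2, blank3, lid may be knocked a few centimetres aside while the robot is not near it.
It also fails if it takes over 210 s, if anything falls off the work surface, if the arm or the gripper's body presses on something with over 40 N, if the wrist force passes 120 N, or if a joint passes its speed limit or range.

## Working session

There is one attempt and no reset: what is moved stays moved. The work goes in short steps, Python scripts to look and compute and a shell command to move; the robot and the scene stay as the last step left them, time stands still between calls to the robot, and variables do not carry over. Pictures are saved under pics/ and viewed, at most 14 in all, crops included, and the job is handed in when it is done.

```bash
mkdir -p pics; cat > h.py <<'E'
import numpy as np, cv2, pickle
from bench import manip, eyes, job
def shot(name,fn):
    f=eyes.grab_frame(name); pickle.dump(f,open(f'pics/{fn}.pkl','wb'))
    cv2.imwrite(f'pics/{fn}.png',f['img'][:,:,::-1]); return f
def load(fn): return pickle.load(open(f'pics/{fn}.pkl','rb'))
def cloud(f,fish=False):
    h,w=f['depth'].shape; u,v=np.meshgrid(np.arange(w),np.arange(h))
    x=(u-f['cx'])/f['fx']; y=(v-f['cy'])/f['fy']
    if fish:
        r=np.hypot(x,y)+1e-9; s=np.tan(np.minimum(r,1.5))/r; x=x*s;y=y*s
    d=f['depth']; P=np.stack([x*d,y*d,d],-1)
    return (P-f['t'])@f['R']   # R^T(P-t)
E
python3 - <<'E'
from h import *
for n in('scene','side','wrist'):
    f=shot(n,n+'0'); print(n,f['fx'],f['R'].round(2).tolist(),f['t'].round(3))
s=manip.read_state(); print({k:np.round(v,3).tolist() for k,v in s.items()})
a=[cv2.imread(f'pics/{n}0.png') for n in('scene','side')]
E
```

```text
scene 458.34548871539045 [[0.67, 0.74, 0.02], [0.54, -0.47, -0.7], [-0.51, 0.48, -0.71]] [-0.406 -0.193  1.71 ]
side 399.4921234777406 [[-0.83, -0.55, 0.02], [-0.32, 0.46, -0.83], [0.45, -0.7, -0.56]] [0.495 0.211 1.125]
wrist 325.19226210127806 [[0.25, -0.97, -0.0], [-0.93, -0.23, 0.29], [-0.28, -0.07, -0.96]] [-0.724 -0.038  0.381]
{'time_s': 0.15, 'joint_pos': [1.246, 0.6, -0.003, 1.6, 0.002, 0.943, -0.08], 'joint_velocities': [0.0, -0.003, -0.001, -0.001, 0.0, 0.001, -0.001], 'tau': [0.004, -77.7, 1.567, -25.824, 0.012, 0.007, -0.0], 'tool_pos': [0.178, -0.703, 0.231], 'eef_rot': [[0.969, 0.245, -0.0], [0.245, -0.969, 0.001], [-0.0, -0.001, -1.0]], 'ft_force': [-0.389, 0.336, 0.068], 'moment': [-0.042, -0.027, 0.027], 'finger_force': 0.0, 'gripper_width': 0.086}
```

View pics/scene0.png

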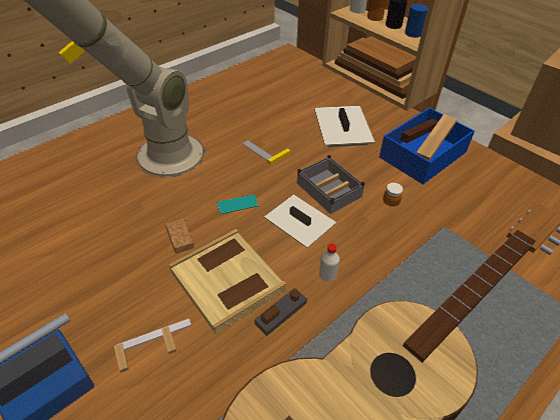

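View pics/side0.png

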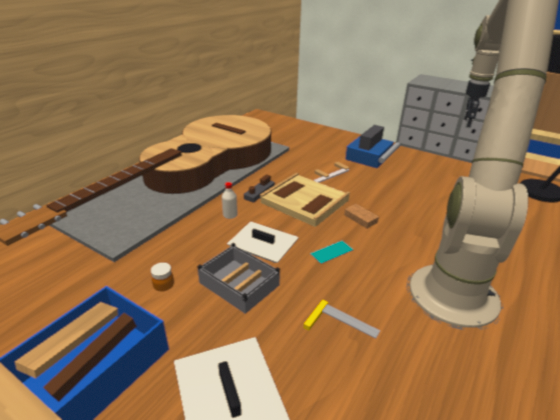

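Scene view: two blanks at (221,254) and (243,290) on the board (255,280). Box is at (331,183). Lid-like items are at (300,218) and (344,125). The turquoise decoy is at (238,204). Next I measure them.

```bash
cat >> h.py <<'E'
def rect(P2):
    (c,s,a)=cv2.minAreaRect((P2*1000).astype(np.float32)); b=cv2.boxPoints((c,s,a))
    e=b[1]-b[0]; g=b[2]-b[1]
    if np.hypot(*e)<np.hypot(*g): e=g
    return np.round(c,1),np.round(sorted(s),1),round(np.degrees(np.arctan2(e[1],e[0]))%180,2) # long-axis angle
def comps(f,P,mask,mn=40,show=True):
    mask=cv2.morphologyEx(mask.astype(np.uint8),cv2.MORPH_OPEN,np.ones((2,2)))
    n,l,st,ce=cv2.connectedComponentsWithStats(mask)
    out=[]
    for i in range(1,n):
        if st[i,4]<mn: continue
        q=P[l==i]; r=rect(q[:,:2]); out.append(r)
        if show: print(ce[i].round(),st[i,4],'c',r[0],'size',r[1],'ang',r[2],'z',np.round(np.percentile(q[:,2],[5,50,95])*1000,1))
    return out
E
cat > meas.py <<'E'
from h import *
import sys
for n in sys.argv[1:]:
    f=load(n);P=cloud(f);I=f['img'].astype(int);z=P[...,2];V=(f['depth']>0)&(np.hypot(P[...,0],P[...,1])<1.15)
    mx,mn=I.max(-1),I.min(-1)
    print(n,'WHITE');comps(f,P,V&(mn>170)&(mx-mn<40)&(z<.2),80)
    print('DARK z 30-45');comps(f,P,V&(mx<120)&(I[...,0]-I[...,2]>12)&(z>.029)&(z<.045),60)
    print('BOARD all');comps(f,P,V&(z>.024)&(z<.045)&(I[...,0]>I[...,2]+12),400)
    print('GREY');comps(f,P,V&(mx-mn<18)&(mx<150)&(z>.045)&(z<.072),60)
    print('LOW');comps(f,P,V&(z>.012)&(z<.3)&(P[...,0]>.2),80)
E
python3 meas.py scene0 side0
```

```text
scene0 WHITE
[81. 98.] 86 c [-458.7 -115.2] size [42.6 80.3] ang 91.92 z [58.8 63.1 67.5]
[344. 127.] 1458 c [777.8  99.3] size [ 232.5 1680. ] ang 131.82 z [23.3 28.2 32.8]
[395. 189.] 117 c [691.6 452.2] size [ 43.5 109. ] ang 113.95 z [52.1 58.2 63.4]
[301. 222.] 1546 c [ 838.4 -232.3] size [ 218.3 1089.5] ang 126.65 z [16.4 20.8 25.1]
[180. 326.] 126 c [ 630.1 -370.2] size [19.  53.3] ang 73.2 z [ 1.2  7.  10.4]
[143. 339.] 240 c [ 914.6 -554.9] size [ 96.  673.6] ang 163.56 z [ 3.  7. 11.]
DARK z 30-45
[307.  32.] 63 c [-336.8 1048.5] size [ 27.3 160.9] ang 177.87 z [24.3 34.5 44.9]
[261.  39.] 73 c [-443.3  828.2] size [ 26.6 181.6] ang 89.6 z [22.1 29.5 37. ]
[205.  60.] 76 c [-449.3  481.1] size [ 28.9 154. ] ang 87.25 z [20.6 30.4 38.7]
[348.  68.] 80 c [ 43.9 937.4] size [ 19.  156.3] ang 1.05 z [23.5 34.8 44.2]
[105.  99.] 130 c [-276.5  -86.3] size [167.4 445. ] ang 158.52 z [22.4 31.7 40.9]
[ 47. 121.] 248 c [-442.4 -265.5] size [ 24.7 293.4] ang 90.32 z [23.1 31.7 40.9]
[160. 159.] 83 c [ 33.4 -65.8] size [23.1 93.4] ang 28.62 z [25.  33.6 44.3]
[222. 255.] 635 c [ 850.
[... 3244 characters left out ...]
ng 102.08 z [ 20.2 126.7 292.8]
[180. 186.] 11891 c [822.8 278.9] size [ 750.  2040.5] ang 121.09 z [ 15.5  34.2 135. ]
[300. 197.] 2843 c [426.7 325.5] size [ 390.9 1506.2] ang 110.95 z [13.2 29.7 37.7]
[363. 215.] 411 c [204.3 365.9] size [ 119.3 1266.2] ang 105.77 z [10.2 28.  31.8]
[250. 264.] 4088 c [363.6 537.9] size [ 274.1 1112.9] ang 118.88 z [ 9.8 24.  56.6]
[163. 276.] 475 c [370.4 684.2] size [ 58.7 961.4] ang 141.72 z [10.5 42.4 60.9]
[ 91. 352.] 10851 c [338.4 734.1] size [328.3 789.8] ang 170.77 z [ 13.9  88.6 123.2]
[317. 314.] 199 c [146.6 604.7] size [ 48.4 785.8] ang 112.34 z [ 4.3 15.  18.4]
[230. 385.] 6666 c [170.4 698.5] size [198.7 621.1] ang 144.43 z [27.3 29.6 69.3]
```

```bash
cat >> h.py <<'E'
def onplane(f,z0):
    h,w=f['depth'].shape; u,v=np.meshgrid(np.arange(w),np.arange(h))
    d=np.stack([(u-f['cx'])/f['fx'],(v-f['cy'])/f['fy'],np.ones((h,w))],-1)@f['R']; c=-f['R'].T@f['t']
    return c+d*((z0-c[2])/d[...,2])[...,None]
E
cat > meas.py <<'E'
from h import *
import sys
for n in sys.argv[1:]:
    f=load(n);P=cloud(f);I=f['img'].astype(int);z=P[...,2]
    ok=(cv2.morphologyEx(np.where(f['depth']>0,f['depth'],9),cv2.MORPH_GRADIENT,np.ones((3,3)))<.4)
    V=(f['depth']>0)&(P[...,0]>.3)&(P[...,0]<1.1)&(abs(P[...,1])<.6)&(abs(P[...,2]-.1)<.2)
    mx,mn=I.max(-1),I.min(-1)
    W=V&(mn>150)&(mx-mn<50)
    for z0 in(.022,.028): print(n,'WHITE',z0);comps(f,onplane(f,z0),W&(z<.045),300)
    print('HANDLE .052');comps(f,onplane(f,.052),V&(mx<60)&(z>.042)&(z<.06)&(mx-mn<12),30)
    print('BLANK');comps(f,onplane(f,.034),V&(mx<120)&(I[...,0]-I[...,2]>12)&(z>.024)&(z<.045),60)
    print('BOARD');comps(f,onplane(f,.034),V&(z>.024)&(z<.045),1500)
    print('BOXRIM');comps(f,onplane(f,.056),V&(mx-mn<22)&(z>.050)&(z<.072)&(mx>40),60)
    print('ALL');comps(f,P,V&(z>.012)&ok,80)
E
python3 meas.py scene0 side0
```

```text
scene0 WHITE 0.022
[343. 137.] 580 c [362.4 563.5] size [122.1 173.9] ang 54.16 z [22. 22. 22.]
[301. 222.] 1605 c [576.8 120.2] size [140.3 180.7] ang 5.2 z [22. 22. 22.]
scene0 WHITE 0.028
[343. 137.] 580 c [367.4 556.9] size [121.4 172.9] ang 54.16 z [28. 28. 28.]
[301. 222.] 1605 c [580.6 116.1] size [139.5 179.7] ang 5.2 z [28. 28. 28.]
HANDLE .052
BLANK
[390. 198.] 61 c [704.3 402.4] size [25.8 45.3] ang 5.29 z [34. 34. 34.]
[222. 255.] 685 c [ 533.5 -158. ] size [ 57.5 128.7] ang 86.23 z [34. 34. 34.]
[243. 292.] 841 c [ 672.6 -188.5] size [ 57.4 129.1] ang 82.87 z [34. 34. 34.]
[271. 320.] 61 c [ 789.4 -189.2] size [19.5 48.8] ang 71.68 z [34. 34. 34.]
BOARD
[226. 279.] 6132 c [ 601.3 -191.2] size [232.8 258.5] ang 175.07 z [34. 34. 34.]
BOXRIM
[331. 180.] 379 c [531.5 301.7] size [147.2 186. ] ang 175.06 z [56. 56. 56.]
[329. 269.] 62 c [785.3  28.9] size [18.1 42.1] ang 42.91 z [56. 56. 56.]
ALL
[343. 136.] 738 c [365.4 563.8] size [132.7 189.8] ang 55.87 z [ 6.2 28.4 60.9]
[406. 160.] 1067 c [623.4 588. ] size [ 42.4 201.5] ang 3.13 z [15.5 57.3 97. ]
[330. 184.] 1621 c [5
[... 1602 characters left out ...]
3. ] ang 54.29 z [34. 34. 34.]
BOXRIM
[239. 274.] 653 c [510.5 313.8] size [145.7 184.8] ang 173.91 z [56. 56. 56.]
ALL
[172. 189.] 11858 c [968.4 -48. ] size [ 484.8 1318. ] ang 82.2 z [ 15.3  40.5 131.1]
[300. 197.] 2777 c [ 635.7 -214.1] size [301.6 356.2] ang 178.77 z [13.2 29.7 37.6]
[363. 215.] 391 c [ 360.8 -210.6] size [ 90.3 107.4] ang 162.22 z [10.5 28.  31.6]
[250. 264.] 3915 c [536.8 224. ] size [214.8 369.7] ang 103.3 z [ 9.7 23.9 56.3]
[163. 276.] 467 c [694.3 410.7] size [ 51.  104.1] ang 105.46 z [10.5 41.9 60.8]
[137. 315.] 1172 c [610.9 576.4] size [105.4 197. ] ang 166.87 z [ 19.3  73.5 100.4]
[230. 363.] 2255 c [350.4 550.3] size [134.5 181.9] ang 61.53 z [27.2 29.6 69.5]
```

Scene and side views disagree by about 20 mm in xy. I'll check the calibration basics while moving above the board for a wrist view.

```bash
python3 - <<'E'
from h import *
T=manip.read_state()['tool_pos']
for n in('scene0','side0','wrist0'):
    f=load(n); print(n,f['fx'],f['fy'],f['cx'],f['cy'],'cam',(-f['R'].T@f['t']).round(3),'orth',np.abs(f['R']@f['R'].T-np.eye(3)).max().round(4))
    for X in(np.zeros(3),T):
        c=f['R']@X+f['t']; print((f['cx']+f['fx']*c[0]/c[2]).round(1),(f['cy']+f['fy']*c[1]/c[2]).round(1))
    if n!='wrist0':
        P=cloud(f)
        for x,y in((.45,.05),(.7,.2),(.4,-.05),(.6,.42)):
            m=np.hypot(P[...,0]-x,P[...,1]-y)<.02; print((x,y),m.sum(),np.median(P[m][:,2]).round(4))
a=load('scene0')['img'][130:185,125:215]; b=load('side0')['img'][250:325,400:510]
c=load('side0')['img'][60:135,430:540]
r=lambda i:cv2.resize(i,(440,int(i.shape[0]*440/i.shape[1])),interpolation=cv2.INTER_NEAREST)
A,B=r(a),r(b);h=max(A.shape[0],B.shape[0])
pad=lambda i:np.vstack([i,np.zeros((h-i.shape[0],440,3),np.uint8)])
cv2.imwrite('pics/c1.png',cv2.resize(np.hstack([pad(A),pad(B)])[:,:,::-1],(800,273)))
E
python3 -m creep '{"delta_pos":[[40,10,10],[75,30,20],[110,50,30],[145,75,35],[180,100,40]],"dr":[[0,0,0],[0,0,0],[0,0,0],[0,0,0],[0,0,0]]}' 0
```

```text
scene0 458.34548871539045 458.34548871539045 278.91426146360374 205.43838579790952 cam [ 1.251 -0.604  1.093] orth 0.0
170.1 153.6
-51.1 234.1
(0.45, 0.05) 81 -0.0012
(0.7, 0.2) 95 -0.0006
(0.4, -0.05) 86 -0.001
(0.6, 0.42) 61 -0.0013
side0 399.4921234777406 399.4921234777406 277.0018443266452 218.504369815021 cam [-0.025  0.959  0.797] orth 0.0
453.0 293.5
465.8 126.6
(0.45, 0.05) 76 -0.0005
(0.7, 0.2) 73 -0.0009
(0.4, -0.05) 67 -0.0003
(0.6, 0.42) 119 -0.0007
wrist0 325.19226210127806 325.19226210127806 282.16907527685083 216.24711323606536 cam [ 0.251 -0.684  0.374] orth 0.0
-336.1 183.6
282.6 276.6
time_s: 0.57
tool_pos: [0.3562, -0.604, 0.2711]
eef_rot: [[0.97, 0.245, 0.0], [0.245, -0.97, -0.0], [0.0, 0.0, -1.0]]
ft_force: [1.6, -1.1, -0.5]
gripper_width: 0.0856
finger_force: 0.0
```

View pics/c1.png

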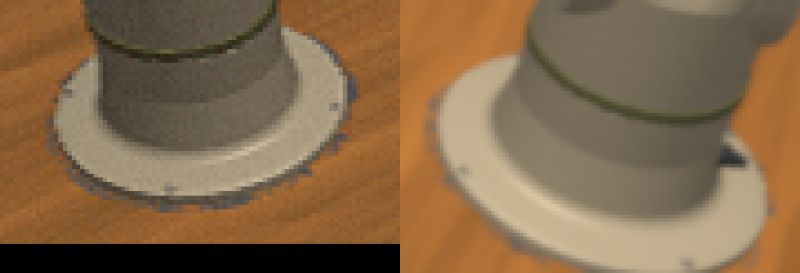

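The ring centre matches in both views, so I'll use the wrist camera for precise values. Going above the board and turning the tool.

```bash

python3 -m creep '{"delta_pos":[[16,32,2],[31,63,4],[47,95,6],[62,126,8],[78,158,10]],"dr":[[0,0,0.08],[0,0,0.16],[0,0,0.24],[0,0,0.32],[0,0,0.4]]}' 1 30 >/dev/null
python3 -m creep '{"delta_pos":[[16,32,2],[31,63,4],[47,95,6],[62,126,8],[78,158,10]],"dr":[[0,0,0.08],[0,0,0.16],[0,0,0.24],[0,0,0.32],[0,0,0.4]]}' >/dev/null
python3 -m creep '{"delta_pos":[[16,32,2],[31,63,4],[47,95,6],[78,158,10],[78,158,10]],"dr":[[0,0,0.08],[0,0,0.16],[0,0,0.3],[0,0,0.4],[0,0,0.4]]}'
cat >> h.py <<'E'
def wplane(f,z0):
    h,w=f['depth'].shape; u,v=np.meshgrid(np.arange(w),np.arange(h))
    x=(u-f['cx'])/f['fx']; y=(v-f['cy'])/f['fy']; r=np.hypot(x,y)+1e-9
    d=np.stack([x/r*np.sin(r),y/r*np.sin(r),np.cos(r)],-1)@f['R']; c=-f['R'].T@f['t']
    return c+d*((z0-c[2])/d[...,2])[...,None]
E
cat > wm.py <<'E'
from h import *
import sys
n=sys.argv[1]; f=shot('wrist',n);P=cloud(f,True);I=f['img'].astype(int);z=P[...,2];V=(f['depth']>0)&(z<.2)&(f['depth']>.17)
mx,mn=I.max(-1),I.min(-1)
print('cam',(-f['R'].T@f['t']).round(3),'bench z',np.median(z[V&(abs(z)<.012)]).round(4))
print('BLANK');comps(f,wplane(f,.034),V&(mx<120)&(I[...,0]-I[...,2]>12)&(z>.022)&(z<.05),300)
print('BOARD');comps(f,wplane(f,.034),V&(z>.022)&(z<.045),3000)
print('BOXRIM');comps(f,wplane(f,.056),V&(mx-mn<30)&(z>.045)&(z<.062)&(mn>40),150)
print('WHITE');comps(f,wplane(f,.022),V&(mn>150)&(mx-mn<50)&(z<.045),1000)
print('HANDLE');comps(f,wplane(f,.052),V&(mx<70)&(z>.042)&(z<.06)&(mx-mn<15),100)
E
python3 wm.py w1
```

```text
time_s: 1.82
tool_pos: [0.5899, -0.1273, 0.3011]
eef_rot: [[0.113, 0.994, 0.001], [0.994, -0.113, 0.001], [0.001, 0.001, -1.0]]
ft_force: [1.1, 0.2, 0.8]
gripper_width: 0.0
finger_force: 0.0
cam [ 0.599 -0.053  0.445] bench z 0.0013
BLANK
[507. 212.] 2296 c [ 946.7 -233.9] size [ 69.9 452.6] ang 79.85 z [34. 34. 34.]
[237. 204.] 3845 c [ 526.4 -157.1] size [ 55.1 129.9] ang 86.31 z [34. 34. 34.]
[344. 215.] 3696 c [ 666.6 -188.6] size [ 55.7 129.3] ang 83.03 z [34. 34. 34.]
BOARD
[243.  23.] 5795 c [573.   92.6] size [ 91.4 177.4] ang 4.91 z [34. 34. 34.]
[291. 211.] 27485 c [ 595.3 -191.3] size [234.3 254.9] ang 175.12 z [34. 34. 34.]
BOXRIM
[397.  44.] 184 c [751.9  33.2] size [20.3 48. ] ang 121.79 z [56. 56. 56.]
WHITE
[244.  24.] 6246 c [572.1  97.4] size [ 93.1 181.5] ang 4.95 z [22. 22. 22.]
HANDLE
```

View pics/w1.png

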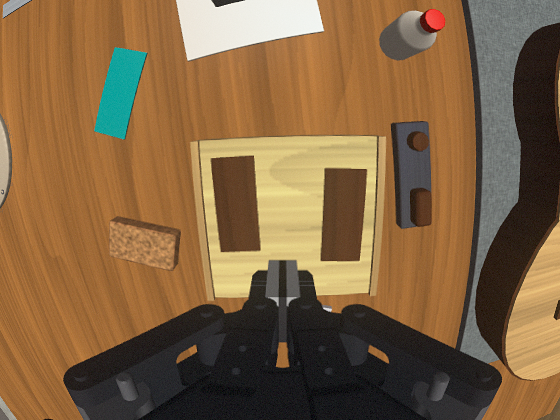

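Wrist view: blanks at (237,204) and (344,215) on the board, sizes 55×130 as specified; the turquoise decoy is at (120,92). The lid plate here is (244,24), about 181 wide, and it is nearer and smaller than the other one, which sits on a step-high plate. Now dragging blank A from above with the closed fingers.

```bash

python3 -m creep '{"delta_pos":[[-13,-7,-30],[-26,-14,-60],[-39,-21,-90],[-52,-28,-120],[-64,-35,-150]],"dr":[[0,0,0],[0,0,0],[0,0,0],[0,0,0],[0,0,0]]}' >/dev/null
python3 -m creep '{"delta_pos":[[0,0,-30],[0,0,-60],[0,0,-85],[0,0,-105],[0,0,-112]],"dr":[[0,0,0],[0,0,0],[0,0,0],[0,0,0],[0,0,0]]}'
python3 -m creep '{"delta_pos":[[0,0,-1],[0,0,-2],[0,0,-3],[0,0,-3],[0,0,-3]],"dr":[[0,0,0],[0,0,0],[0,0,0],[0,0,0],[0,0,0]]}'
python3 -m creep '{"delta_pos":[[0,0,-1],[0,0,-1],[0,0,-2],[0,0,-2],[0,0,-2]],"dr":[[0,0,0],[0,0,0],[0,0,0],[0,0,0],[0,0,0]]}'
```

```text
time_s: 2.7
tool_pos: [0.5234, -0.1659, 0.0361]
eef_rot: [[0.123, 0.992, -0.004], [0.992, -0.123, 0.001], [0.0, -0.004, -1.0]]
ft_force: [-0.6, 0.1, -0.1]
gripper_width: -0.0001
finger_force: 0.0
time_s: 3.12
tool_pos: [0.5253, -0.1663, 0.0369]
eef_rot: [[0.123, 0.992, 0.002], [0.992, -0.123, -0.001], [-0.0, 0.002, -1.0]]
ft_force: [-0.5, -0.2, 0.1]
gripper_width: 0.0002
finger_force: 0.0
time_s: 3.53
tool_pos: [0.525, -0.1661, 0.0342]
eef_rot: [[0.123, 0.992, 0.001], [0.992, -0.123, -0.0], [-0.0, 0.001, -1.0]]
ft_force: [0.0, -0.5, 5.4]
gripper_width: 0.0001
finger_force: 2.6
```

```bash

python3 -m creep '{"delta_pos":[[0,5,0],[1,12,0],[1,20,0],[2,28,0],[2,36,0]],"dr":[[0,0,0],[0,0,0],[0,0,0],[0,0,0],[0,0,0]]}'
python3 -m creep '{"delta_pos":[[1,8,0],[1,16,0],[2,24,0],[2,31,0],[2,31,0]],"dr":[[0,0,0],[0,0,0],[0,0,0],[0,0,0],[0,0,0]]}'
python3 -m creep '{"delta_pos":[[0,0,15],[0,0,40],[0,0,80],[5,0,120],[10,0,160]],"dr":[[0,0,0],[0,0,0],[0,0,0],[0,0,0],[0,0,0]]}' >/dev/null
python3 -m creep '{"delta_pos":[[20,5,20],[40,10,40],[60,15,60],[60,15,60],[60,15,60]],"dr":[[0,0,0],[0,0,0],[0,0,0],[0,0,0],[0,0,0]]}'
python3 wm.py w2
```

```text
time_s: 3.95
tool_pos: [0.5272, -0.1304, 0.0341]
eef_rot: [[0.124, 0.992, 0.001], [0.992, -0.124, -0.001], [-0.001, 0.001, -1.0]]
ft_force: [0.9, -2.7, 5.0]
gripper_width: 0.0001
finger_force: 2.6
time_s: 4.37
tool_pos: [0.5292, -0.0975, 0.0341]
eef_rot: [[0.121, 0.993, 0.001], [0.993, -0.121, 0.0], [0.0, 0.001, -1.0]]
ft_force: [-0.7, 3.1, 5.7]
gripper_width: -0.0002
finger_force: 3.1
time_s: 5.2
tool_pos: [0.5996, -0.0834, 0.2543]
eef_rot: [[0.122, 0.993, 0.002], [0.993, -0.122, 0.0], [0.0, 0.002, -1.0]]
ft_force: [-0.6, -0.2, -0.7]
gripper_width: 0.0001
finger_force: 0.0
cam [ 0.609 -0.009  0.398] bench z 0.0013
BLANK
[541.  85.] 387 c [980.9  30.4] size [25.2 80.4] ang 59.71 z [34. 34. 34.]
[536. 141.] 466 c [962.5 -55.1] size [31.  95.2] ang 93.55 z [34. 34. 34.]
[224. 194.] 4959 c [530.6 -88.5] size [ 56.  129.7] ang 86.4 z [34. 34. 34.]
[513. 269.] 1961 c [ 939.6 -266.3] size [ 62.5 334.5] ang 75.01 z [34. 34. 34.]
[345. 258.] 4038 c [ 666.2 -188.7] size [ 56.  130.1] ang 83.18 z [34. 34. 34.]
BOARD
[235.  40.] 9739 c [572.2 108.6] size [121.5 176.6] ang 4.66 z [34. 34. 34.]
[525. 202.] 3071 c [ 955.6 -170.9] size [ 68.7 530.9] ang 79.71 z [34. 34. 34.]
[284. 230.] 25608 c [ 600.2 -144.8] size [225.9 262.8] ang 172.45 z [34. 34. 34.]
BOXRIM
[230.  11.] 1019 c [570.6 118.4] size [18.7 78.7] ang 5.54 z [56. 56. 56.]
[405.  68.] 231 c [749.9  37.1] size [18.3 46.8] ang 109.82 z [56. 56. 56.]
WHITE
[234.  40.] 10218 c [570.7 113.3] size [124.8 181.9] ang 4.97 z [22. 22. 22.]
HANDLE
[232.  16.] 356 c [570.5 112.9] size [ 6.7 77.1] ang 4.39 z [52. 52. 52.]
```

Blank A now overhangs about 46 mm. Next I straddle its end and grip it.

```bash

python3 -m creep '{"delta_pos":[[-13,8,-30],[-26,16,-60],[-40,24,-90],[-53,32,-120],[-66,38,-150]],"dr":[[0,0,0.01],[0,0,0.03],[0,0,0.04],[0,0,0.06],[0,0,0.06]]}' 0 30 >/dev/null
python3 -m creep '{"delta_pos":[[0,0,-20],[0,0,-40],[0,0,-60],[0,0,-76],[0,0,-84]],"dr":[[0,0,0],[0,0,0],[0,0,0],[0,0,0],[0,0,0]]}' 
python3 - <<'E'
from h import *
shot('wrist','w3'); shot('side','s3')
E
python3 -m creep '{"delta_pos":[[0,0,0],[0,0,0],[0,0,0],[0,0,0],[0,0,0]],"dr":[[0,0,0],[0,0,0],[0,0,0],[0,0,0],[0,0,0]]}' 1 30
python3 -m creep '{"delta_pos":[[0,0,0],[0,0,0],[0,0,0],[0,0,0],[0,0,0]],"dr":[[0,0,0],[0,0,0],[0,0,0],[0,0,0],[0,0,0]]}'
python3 - <<'E'
from h import *
shot('wrist','w4')
E
```

```text
time_s: 6.08
tool_pos: [0.53, -0.0462, 0.0173]
eef_rot: [[0.063, 0.998, -0.005], [0.998, -0.063, -0.0], [-0.0, -0.005, -1.0]]
ft_force: [0.2, -0.8, -0.4]
gripper_width: 0.0856
finger_force: 0.0
time_s: 6.6
tool_pos: [0.5331, -0.0462, 0.0207]
eef_rot: [[0.063, 0.998, 0.001], [0.998, -0.063, -0.0], [-0.0, 0.001, -1.0]]
ft_force: [-0.9, 1.1, 4.2]
gripper_width: 0.0549
finger_force: 32.5
time_s: 7.02
tool_pos: [0.533, -0.0461, 0.0205]
eef_rot: [[0.063, 0.998, 0.001], [0.998, -0.063, -0.0], [-0.0, 0.001, -1.0]]
ft_force: [-0.4, 0.1, 7.2]
gripper_width: 0.055
finger_force: 32.7
```

View pics/w4.png

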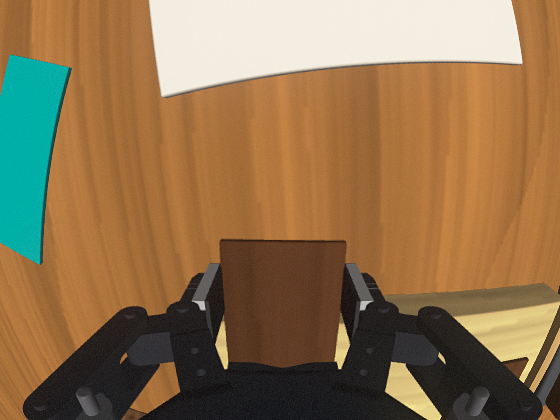

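Blank A is gripped at 55 mm between the pads at (210,290) and (355,290), with its end at row 240. I'll draw it out past the edge, lift, and look at the box.

```bash

python3 -m creep '{"delta_pos":[[0,20,1],[0,40,2],[0,60,6],[0,80,18],[0,95,45]],"dr":[[0,0,0],[0,0,0],[0,0,0],[0,0,0],[0,0,0]]}' 
python3 -m creep '{"delta_pos":[[0,5,30],[0,15,60],[0,30,95],[0,45,130],[0,60,160]],"dr":[[0,0,0],[0,0,0],[0,0,0],[0,0,0],[0,0,0]]}' 
python3 -m creep '{"delta_pos":[[0,20,20],[0,40,40],[0,60,60],[0,80,75],[0,80,75]],"dr":[[0,0,0],[0,0,0],[0,0,0],[0,0,0],[0,0,0]]}' 
python3 wm.py w5
```

```text
time_s: 7.48
tool_pos: [0.5315, 0.051, 0.0633]
eef_rot: [[0.061, 0.998, -0.004], [0.998, -0.061, 0.0], [-0.0, -0.004, -1.0]]
ft_force: [0.6, 0.7, 0.0]
gripper_width: 0.0546
finger_force: 32.1
time_s: 7.9
tool_pos: [0.5327, 0.1097, 0.2274]
eef_rot: [[0.063, 0.998, 0.001], [0.998, -0.063, 0.0], [0.001, 0.001, -1.0]]
ft_force: [1.0, 0.0, 0.4]
gripper_width: 0.0549
finger_force: 32.2
time_s: 8.32
tool_pos: [0.5334, 0.1941, 0.3034]
eef_rot: [[0.058, 0.998, 0.005], [0.998, -0.059, 0.004], [0.005, 0.005, -1.0]]
ft_force: [0.8, 0.8, -0.5]
gripper_width: 0.0549
finger_force: 32.2
cam [0.537 0.268 0.448] bench z 0.0014
BLANK
[387.  14.] 395 c [688.5 411.6] size [26.8 56.9] ang 156.56 z [34. 34. 34.]
[525. 294.] 1303 c [979.9 -57. ] size [ 75.8 313.4] ang 80.54 z [34. 34. 34.]
BOARD
[314. 210.] 7776 c [569.5 125.4] size [138.6 177.4] ang 5.02 z [34. 34. 34.]
BOXRIM
[399.   7.] 412 c [697.5 413.9] size [23.  54.2] ang 6.09 z [56. 56. 56.]
[268.  92.] 3740 c [522.5 307.5] size [142.2 182.2] ang 174.01 z [56. 56. 56.]
[314. 234.] 684 c [569.7 123.9] size [17.6 77.8] ang 4.66 z [56. 56. 56.]
[438. 
[... 297 characters left out ...]
. 22.]
[ 70. 155.] 1109 c [209.5 256.6] size [ 26.5 134.5] ang 0.52 z [22. 22. 22.]
[315. 210.] 7975 c [570.3 121.4] size [142.3 181.8] ang 4.95 z [22. 22. 22.]
[ 40. 277.] 1534 c [65.8 42.4] size [107.7 211.6] ang 126.8 z [22. 22. 22.]
HANDLE
[270.  37.] 300 c [532.2 374.2] size [  3.2 146.6] ang 174.0 z [52. 52. 52.]
[256.  43.] 299 c [514.7 368.8] size [ 10.2 134.4] ang 177.32 z [52. 52. 52.]
[195.  89.] 221 c [435.7 318.4] size [  3.6 107.4] ang 84.04 z [52. 52. 52.]
[338. 102.] 167 c [607.8 287.2] size [ 3.3 85.7] ang 83.85 z [52. 52. 52.]
[285. 145.] 187 c [542.8 238.7] size [ 3.2 96.3] ang 174.29 z [52. 52. 52.]
[312. 233.] 674 c [569.9 123.2] size [18.1 77.8] ang 4.78 z [52. 52. 52.]
```

View pics/w5.png

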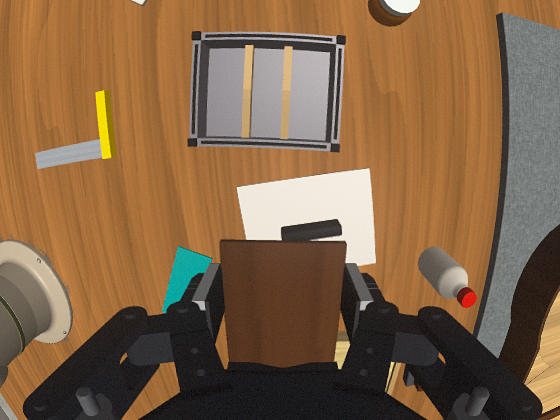

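Box is at (268,92), centre (522.5, 307.5) with yaw −6.0°; rim measures 182×142, an exact match. Lid is at (570, 121), yaw +5°. Turning the blank 87.5° and going above the box.

```bash

python3 -m creep '{"delta_pos":[[-4,8,0],[-8,16,0],[-12,24,0],[-15,32,0],[-18,40,0]],"dr":[[0,0,0.1],[0,0,0.2],[0,0,0.3],[0,0,0.4],[0,0,0.51]]}' >/dev/null
python3 -m creep '{"delta_pos":[[-4,8,0],[-8,16,0],[-12,24,0],[-15,32,0],[-18,40,0]],"dr":[[0,0,0.1],[0,0,0.2],[0,0,0.3],[0,0,0.4],[0,0,0.51]]}' >/dev/null
python3 -m creep '{"delta_pos":[[-4,8,0],[-8,16,0],[-12,24,0],[-15,32,0],[-17,38,0]],"dr":[[0,0,0.1],[0,0,0.2],[0,0,0.3],[0,0,0.4],[0,0,0.507]]}' >/dev/null
python3 -m creep '{"delta_pos":[[0,0,-38],[0,0,-76],[0,0,-114],[0,0,-150],[0,0,-170]],"dr":[[0,0,0],[0,0,0],[0,0,0],[0,0,0],[0,0,0]]}' >/dev/null
python3 -m creep '{"delta_pos":[[0,0,-5],[0,0,-15],[0,0,-20],[0,0,-20],[0,0,-20]],"dr":[[0,0,0],[0,0,0],[0,0,0],[0,0,0],[0,0,0]]}'
python3 - <<'E'
from h import *
f=shot('wrist','w6')
E
```

```text
time_s: 10.45
tool_pos: [0.4802, 0.3071, 0.1107]
eef_rot: [[-0.994, 0.107, 0.001], [0.107, 0.994, 0.001], [-0.001, 0.001, -1.0]]
ft_force: [-0.0, 0.2, -0.6]
gripper_width: 0.0552
finger_force: 32.1
```

View pics/w6.png

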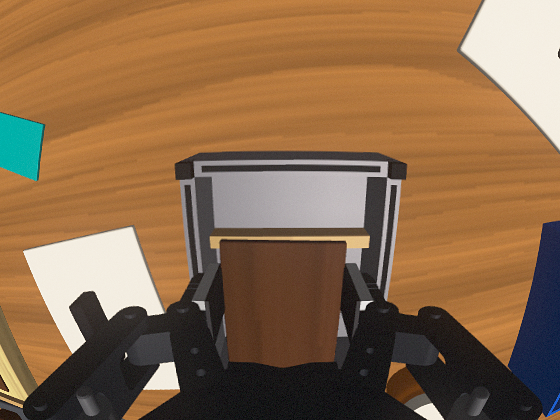

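The blank is centred over the box (walls at columns 190 and 393, blank 222–345). I'll shift y +5 and lower it.

```bash

python3 -m creep '{"delta_pos":[[0,5,-10],[0,5,-30],[0,5,-50],[0,5,-68],[0,5,-78]],"dr":[[0,0,0],[0,0,0],[0,0,0],[0,0,0],[0,0,0]]}'
python3 -m creep '{"delta_pos":[[0,0,-4],[0,0,-8],[0,0,-11],[0,0,-13],[0,0,-13]],"dr":[[0,0,0],[0,0,0],[0,0,0],[0,0,0],[0,0,0]]}'
```

```text
time_s: 10.92
tool_pos: [0.4795, 0.3121, 0.0303]
eef_rot: [[-0.994, 0.106, -0.001], [0.106, 0.994, -0.0], [0.001, -0.0, -1.0]]
ft_force: [-0.0, 0.6, -0.1]
gripper_width: 0.055
finger_force: 32.1
time_s: 11.33
tool_pos: [0.48, 0.3121, 0.0191]
eef_rot: [[-0.994, 0.107, 0.001], [0.107, 0.994, 0.0], [-0.001, 0.0, -1.0]]
ft_force: [-0.1, -0.3, 0.7]
gripper_width: 0.0547
finger_force: 32.1
```

```bash

python3 -m creep '{"delta_pos":[[0,0,-1],[0,0,-1],[0,0,-2],[0,0,-2],[0,0,-2]],"dr":[[0,0,0],[0,0,0],[0,0,0],[0,0,0],[0,0,0]]}'
```

```text
time_s: 11.75
tool_pos: [0.48, 0.3121, 0.0171]
eef_rot: [[-0.994, 0.107, 0.001], [0.107, 0.994, 0.0], [-0.001, 0.0, -1.0]]
ft_force: [0.8, -0.1, 1.8]
gripper_width: 0.055
finger_force: 32.4
```

```bash

python3 -m creep '{"delta_pos":[[0,0,0],[0,0,0],[0,0,0],[0,0,0],[0,0,0]],"dr":[[0,0,0],[0,0,0],[0,0,0],[0,0,0],[0,0,0]]}' 0.2
python3 -m creep '{"delta_pos":[[0,0,8],[0,0,25],[0,0,60],[0,0,100],[0,0,130]],"dr":[[0,0,0],[0,0,0],[0,0,0],[0,0,0],[0,0,0]]}' 
python3 -m creep '{"delta_pos":[[-5,0,30],[-20,0,60],[-20,0,90],[-20,0,120],[-20,0,120]],"dr":[[0,0,0],[0,0,0],[0,0,0],[0,0,0],[0,0,0]]}' 
cat > wb.py <<'E'
from h import *
import sys
f=shot('wrist',sys.argv[1]);P=cloud(f,True);I=f['img'].astype(int);z=P[...,2];V=(f['depth']>.17)
mx,mn=I.max(-1),I.min(-1);z0=float(sys.argv[2])
comps(f,wplane(f,z0),V&(mx<120)&(I[...,0]-I[...,2]>12)&(abs(z-z0)<.012),300)
print('RIM');comps(f,wplane(f,.056),V&(mx-mn<30)&(z>.045)&(z<.062)&(mn>40),300)
E
python3 wb.py w7 .030
```

```text
time_s: 12.17
tool_pos: [0.4798, 0.312, 0.0168]
eef_rot: [[-0.994, 0.107, -0.0], [0.107, 0.994, -0.0], [0.0, -0.0, -1.0]]
ft_force: [-0.0, 0.3, 0.2]
gripper_width: 0.0682
finger_force: 0.0
time_s: 12.58
tool_pos: [0.4795, 0.3124, 0.1497]
eef_rot: [[-0.994, 0.106, 0.0], [0.106, 0.994, 0.001], [0.0, 0.001, -1.0]]
ft_force: [0.7, 0.2, 0.2]
gripper_width: 0.0683
finger_force: 0.0
time_s: 13.0
tool_pos: [0.4607, 0.314, 0.2729]
eef_rot: [[-0.994, 0.106, 0.007], [0.106, 0.994, 0.004], [-0.006, 0.005, -1.0]]
ft_force: [0.5, 1.3, 1.0]
gripper_width: 0.0683
finger_force: 0.0
[282. 226.] 4308 c [522.7 305.1] size [108.1 129.9] ang 172.54 z [30. 30. 30.]
[ 36. 235.] 372 c [ 508.2 -112.8] size [ 71.1 120.5] ang 85.23 z [30. 30. 30.]
[ 65. 302.] 303 c [622.3 -67.9] size [ 11.5 142.2] ang 175.16 z [30. 30. 30.]
[ 33. 324.] 1039 c [ 669.7 -189.9] size [ 58.4 134.2] ang 83.22 z [30. 30. 30.]
RIM
[484.  66.] 339 c [321.5 586.3] size [24.2 88.8] ang 157.06 z [56. 56. 56.]
[281. 229.] 3763 c [522.1 309.8] size [142.4 184.6] ang 174.06 z [56. 56. 56.]
[149. 276.] 486 c [566.3 127.5] size [18.9 79.3] ang 4.0 z [56. 56. 56.]
```

View pics/w7.png

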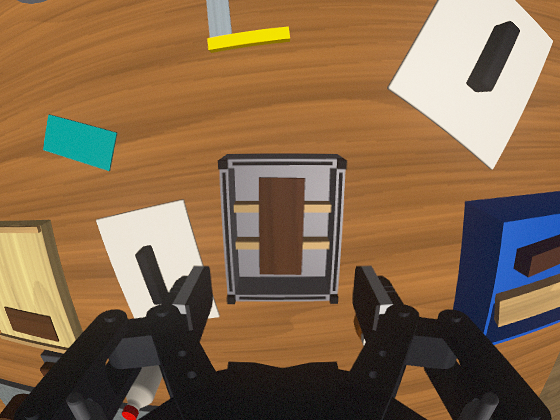

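Blank A lies across both rails (282,226). Going back for blank B.

```bash

python3 -m creep '{"delta_pos":[[10,-25,0],[20,-50,0],[31,-76,0],[41,-102,0],[51,-127,0]],"dr":[[0,0,-0.08],[0,0,-0.16],[0,0,-0.24],[0,0,-0.32],[0,0,-0.396]]}' 1 30 >/dev/null
python3 -m creep '{"delta_pos":[[10,-25,0],[20,-50,0],[31,-76,0],[41,-102,0],[51,-127,0]],"dr":[[0,0,-0.08],[0,0,-0.16],[0,0,-0.24],[0,0,-0.32],[0,0,-0.396]]}' >/dev/null
python3 -m creep '{"delta_pos":[[10,-25,0],[20,-50,0],[31,-76,0],[41,-102,0],[51,-127,0]],"dr":[[0,0,-0.08],[0,0,-0.16],[0,0,-0.24],[0,0,-0.32],[0,0,-0.396]]}' >/dev/null
python3 -m creep '{"delta_pos":[[10,-25,0],[20,-50,0],[31,-76,0],[51,-110,0],[51,-110,0]],"dr":[[0,0,-0.08],[0,0,-0.16],[0,0,-0.24],[0,0,-0.396],[0,0,-0.396]]}'
python3 wm.py w8
```

```text
time_s: 14.72
tool_pos: [0.6649, -0.1872, 0.2652]
eef_rot: [[0.134, 0.991, -0.001], [0.991, -0.134, -0.004], [-0.004, -0.0, -1.0]]
ft_force: [-1.1, -0.7, -0.5]
gripper_width: 0.0003
finger_force: 0.0
cam [ 0.675 -0.112  0.409] bench z 0.0013
BLANK
[486. 164.] 2998 c [ 950. -210.] size [ 65.5 497.1] ang 79.54 z [34. 34. 34.]
[137. 194.] 366 c [ 479.6 -180.8] size [  3.4 230.1] ang 85.06 z [34. 34. 34.]
[283. 181.] 5003 c [ 666.3 -188.4] size [ 55.7 129.2] ang 83.12 z [34. 34. 34.]
BOARD
[364. 130.] 3541 c [ 771.7 -144.1] size [ 49.8 146.6] ang 91.28 z [34. 34. 34.]
[230. 184.] 35404 c [ 593.8 -191.3] size [233.6 254.2] ang 175.06 z [34. 34. 34.]
BOXRIM
WHITE
[143.   9.] 1222 c [529.3  52.1] size [ 41.6 110.1] ang 162.05 z [22. 22. 22.]
HANDLE
```

```bash

python3 -m creep '{"delta_pos":[[0,-2,-38],[0,-4,-76],[0,-6,-114],[0,-6,-150],[0,-6,-180]],"dr":[[0,0,0],[0,0,0],[0,0,0],[0,0,0],[0,0,0]]}' >/dev/null
python3 -m creep '{"delta_pos":[[0,0,-25],[0,0,-38],[0,0,-44],[0,0,-46],[0,0,-46]],"dr":[[0,0,0],[0,0,0],[0,0,0],[0,0,0],[0,0,0]]}'
python3 -m creep '{"delta_pos":[[0,0,-1],[0,0,-2],[0,0,-3],[0,0,-3],[0,0,-3]],"dr":[[0,0,0],[0,0,0],[0,0,0],[0,0,0],[0,0,0]]}'
```

```text
time_s: 15.6
tool_pos: [0.6641, -0.1847, 0.0414]
eef_rot: [[0.119, 0.993, 0.001], [0.993, -0.119, 0.0], [0.0, 0.001, -1.0]]
ft_force: [-1.0, 0.2, -0.2]
gripper_width: -0.0002
finger_force: 0.0
time_s: 16.02
tool_pos: [0.6639, -0.1851, 0.0383]
eef_rot: [[0.12, 0.993, 0.001], [0.993, -0.12, -0.0], [-0.0, 0.001, -1.0]]
ft_force: [-0.2, 0.1, -0.0]
gripper_width: -0.0003
finger_force: 0.0
```

```bash

python3 -m creep '{"delta_pos":[[0,-8,0],[0,-8,-2],[0,-8,-3],[0,-8,-4.5],[0,-8,-4.5]],"dr":[[0,0,0],[0,0,0],[0,0,0],[0,0,0],[0,0,0]]}'
python3 -m creep '{"delta_pos":[[0,0,-0.5],[0,0,-0.5],[0,0,-0.5],[0,0,-0.5],[0,0,-0.5]],"dr":[[0,0,0],[0,0,0],[0,0,0],[0,0,0],[0,0,0]]}'
```

```text
time_s: 16.43
tool_pos: [0.6637, -0.1939, 0.0342]
eef_rot: [[0.12, 0.993, -0.0], [0.993, -0.12, -0.001], [-0.001, 0.0, -1.0]]
ft_force: [-2.7, -1.4, 10.3]
gripper_width: -0.0003
finger_force: 5.0
time_s: 16.85
tool_pos: [0.6637, -0.1938, 0.0342]
eef_rot: [[0.12, 0.993, 0.0], [0.993, -0.12, -0.001], [-0.001, 0.0, -1.0]]
ft_force: [-3.8, -1.5, 13.4]
gripper_width: 0.0001
finger_force: 6.8
```

```bash

python3 -m creep '{"delta_pos":[[1,5,0.5],[2,13,0.5],[3,22,0.5],[4,31,0.5],[5,40,0.5]],"dr":[[0,0,0],[0,0,0],[0,0,0],[0,0,0],[0,0,0]]}'
python3 -m creep '{"delta_pos":[[1,9,0],[2,18,0],[3,28,0],[4,38,0],[5,47,0]],"dr":[[0,0,0],[0,0,0],[0,0,0],[0,0,0],[0,0,0]]}'
python3 -m creep '{"delta_pos":[[0,0,15],[0,0,40],[0,0,80],[-5,0,120],[-10,0,160]],"dr":[[0,0,0],[0,0,0],[0,0,0],[0,0,0],[0,0,0]]}' >/dev/null
python3 -m creep '{"delta_pos":[[-20,5,20],[-30,10,40],[-30,10,60],[-30,10,60],[-30,10,60]],"dr":[[0,0,0],[0,0,0],[0,0,0],[0,0,0],[0,0,0]]}'
python3 wm.py w9
```

```text
time_s: 17.27
tool_pos: [0.6695, -0.1545, 0.0342]
eef_rot: [[0.121, 0.993, 0.002], [0.993, -0.121, -0.002], [-0.002, 0.002, -1.0]]
ft_force: [0.2, -3.6, 6.2]
gripper_width: -0.0004
finger_force: 3.5
time_s: 17.68
tool_pos: [0.6745, -0.1072, 0.0342]
eef_rot: [[0.121, 0.993, 0.002], [0.993, -0.121, -0.002], [-0.002, 0.002, -1.0]]
ft_force: [-1.5, -4.1, 7.1]
gripper_width: 0.0003
finger_force: 3.7
time_s: 18.52
tool_pos: [0.6342, -0.096, 0.2545]
eef_rot: [[0.12, 0.993, 0.002], [0.993, -0.12, -0.0], [-0.0, 0.002, -1.0]]
ft_force: [0.4, 0.7, -0.3]
gripper_width: -0.0002
finger_force: 0.0
cam [ 0.643 -0.021  0.398] bench z 0.0013
BLANK
[524.  76.] 367 c [978.5  27.4] size [22.4 81.5] ang 61.07 z [34. 34. 34.]
[319. 182.] 5227 c [676.7 -99.3] size [ 57.2 129.5] ang 82.78 z [34. 34. 34.]
[490. 285.] 1485 c [ 928.6 -298.3] size [ 55.6 231.2] ang 72.39 z [34. 34. 34.]
BOARD
[206.  37.] 8892 c [573.2 107.3] size [119.7 176.5] ang 4.85 z [34. 34. 34.]
[509. 193.] 3097 c [ 955.2 -153.8] size [ 76.9 527.7] ang 76.75 z [34. 34. 34.]
[263. 226.] 27229 c [ 597.  -149.7] size [243.3 257.2] ang 176.23 z [34. 34. 34.]
[394. 200.] 3096 c [ 771.2 -141.5] size [ 49.7 146.9] ang 91.21 z [34. 34. 34.]
BOXRIM
[195.   8.] 750 c [571.7 118.2] size [18.7 77.2] ang 4.58 z [56. 56. 56.]
[375.  61.] 185 c [750.9  33.3] size [17.3 45.3] ang 120.86 z [56. 56. 56.]
WHITE
[205.  37.] 9171 c [570.8 112.2] size [122.4 181.7] ang 4.91 z [22. 22. 22.]
HANDLE
[195.   9.] 831 c [570.6 118.9] size [20.1 78.8] ang 5.02 z [52. 52. 52.]
```

Blank B overhangs about 47 mm. Gripping it a bit shallower so it stacks cleanly.

```bash

python3 -m creep '{"delta_pos":[[10,8,-30],[20,16,-60],[30,24,-90],[40,32,-120],[48,39,-150]],"dr":[[0,0,0],[0,0,0],[0,0,0],[0,0,0],[0,0,0]]}' 0.15 30 >/dev/null
python3 -m creep '{"delta_pos":[[0,0,-20],[0,0,-40],[0,0,-60],[0,0,-72],[0,0,-79]],"dr":[[0,0,0],[0,0,0],[0,0,0],[0,0,0],[0,0,0]]}' >/dev/null
python3 -m creep '{"delta_pos":[[0,0,0],[0,0,0],[0,0,0],[0,0,0],[0,0,0]],"dr":[[0,0,0],[0,0,0],[0,0,0],[0,0,0],[0,0,0]]}'
```

```text
time_s: 19.82
tool_pos: [0.6824, -0.0571, 0.0255]
eef_rot: [[0.12, 0.993, 0.002], [0.993, -0.12, -0.0], [0.0, 0.002, -1.0]]
ft_force: [0.9, 0.3, -0.4]
gripper_width: 0.0725
finger_force: 0.0
```

```bash

python3 -m creep '{"delta_pos":[[0,0,-1],[0,0,-1],[0,0,-1],[0,0,-1],[0,0,-1]],"dr":[[0,0,0],[0,0,0],[0,0,0],[0,0,0],[0,0,0]]}' 1 30 >/dev/null
python3 -m creep '{"delta_pos":[[0,0,0],[0,0,0],[0,0,0],[0,0,0],[0,0,0]],"dr":[[0,0,0],[0,0,0],[0,0,0],[0,0,0],[0,0,0]]}'
python3 - <<'E'
from h import *
shot('side','s10'); 
cv2.imwrite('pics/c10.png',cv2.resize(load('side0' if 0 else 's10')['img'][120:240,240:380][:,:,::-1],(700,600)))
E
```

```text
time_s: 20.65
tool_pos: [0.6821, -0.0571, 0.0238]
eef_rot: [[0.12, 0.993, 0.001], [0.993, -0.12, -0.0], [-0.0, 0.001, -1.0]]
ft_force: [-0.2, 0.7, 5.6]
gripper_width: 0.0551
finger_force: 32.3
```

View pics/c10.png

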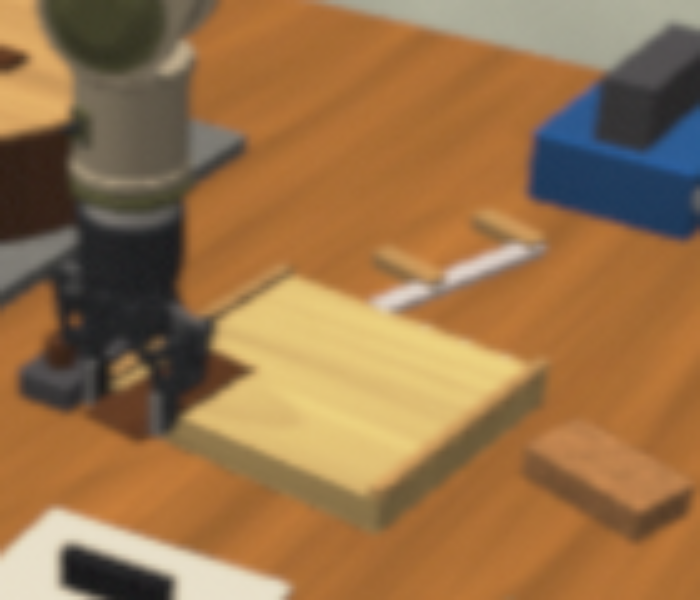

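```bash

python3 -m creep '{"delta_pos":[[-4,20,1],[-9,40,3],[-15,60,8],[-20,80,22],[-25,95,48]],"dr":[[0,0,0],[0,0,0],[0,0,0],[0,0,0],[0,0,0]]}' 
python3 -m creep '{"delta_pos":[[-5,5,38],[-15,15,76],[-30,30,115],[-43,45,150],[-57,62,180]],"dr":[[0,0,0],[0,0,0],[0,0,0],[0,0,0],[0,0,0]]}' >/dev/null
python3 -m creep '{"delta_pos":[[-6,11,4],[-12,21,8],[-18,32,12],[-24,43,16],[-30,53,20]],"dr":[[0,0,0.08],[0,0,0.16],[0,0,0.24],[0,0,0.32],[0,0,0.397]]}' >/dev/null
python3 -m creep '{"delta_pos":[[-6,11,0],[-12,21,0],[-18,32,0],[-24,43,0],[-30,53,0]],"dr":[[0,0,0.08],[0,0,0.16],[0,0,0.24],[0,0,0.32],[0,0,0.397]]}' >/dev/null
python3 -m creep '{"delta_pos":[[-6,11,0],[-12,21,0],[-18,32,0],[-24,43,0],[-30,53,0]],"dr":[[0,0,0.08],[0,0,0.16],[0,0,0.24],[0,0,0.32],[0,0,0.397]]}' >/dev/null
python3 -m creep '{"delta_pos":[[-6,11,0],[-12,21,0],[-30,53,0],[-30,53,0],[-30,53,0]],"dr":[[0,0,0.08],[0,0,0.16],[0,0,0.397],[0,0,0.397],[0,0,0.397]]}' 
python3 wm.py w11 | sed -n 1,20p
```

```text
time_s: 21.12
tool_pos: [0.6545, 0.04, 0.069]
eef_rot: [[0.118, 0.993, -0.005], [0.993, -0.118, 0.0], [-0.0, -0.005, -1.0]]
ft_force: [-0.5, 0.3, -0.1]
gripper_width: 0.0547
finger_force: 31.9
time_s: 23.2
tool_pos: [0.4784, 0.3137, 0.2711]
eef_rot: [[-0.996, 0.094, -0.001], [0.094, 0.996, 0.001], [0.001, 0.001, -1.0]]
ft_force: [0.8, -0.6, -0.5]
gripper_width: 0.0548
finger_force: 31.9
cam [0.404 0.321 0.415] bench z 0.0014
BLANK
[281. 201.] 3298 c [503.4 310.9] size [54.8 92. ] ang 173.53 z [34. 34. 34.]
BOARD
[474.  68.] 14825 c [316.4 601.2] size [192.  246.9] ang 144.52 z [34. 34. 34.]
[281. 204.] 4615 c [497.8 312. ] size [104.4 125.4] ang 83.83 z [34. 34. 34.]
[152. 247.] 8128 c [565.5 129.8] size [138.9 177.4] ang 5.14 z [34. 34. 34.]
[ 31. 283.] 7427 c [ 597.8 -176.7] size [234.6 260.3] ang 174.55 z [34. 34. 34.]
BOXRIM
[484.  59.] 320 c [326.5 582.8] size [23.5 78.5] ang 158.12 z [56. 56. 56.]
[283. 178.] 2356 c [485.9 313.7] size [110.6 142.2] ang 83.68 z [56. 56. 56.]
[146. 266.] 673 c [566.5 127.8] size [20.1 80.6] ang 5.57 z [56. 56. 56.]
WHITE
[475.  68.] 14292 c [313.9 610.8] size [195.5 250.9] ang 144.34 z [22. 22. 22.]
[284. 169.] 2108 c [467.3 316. ] size [ 44.5 116. ] ang 83.93 z [22. 22. 22.]
[152. 246.] 8173 c [570.5 123.8] size [142.3 182. ] ang 5.16 z [22. 22. 22.]
HANDLE
[490.  42.] 292 c [307.2 596.5] size [ 9.1 97.7] ang 144.18 z [52. 52. 52.]
[305. 150.] 144 c [440.  340.6] size [ 2.4 66.2] ang 85.06 z [52. 52. 52.]
[340. 199.] 183 c [502.9 379.4] size [ 3.  94.2] ang 174.33 z [52. 52. 52.]
```

View pics/w11.png

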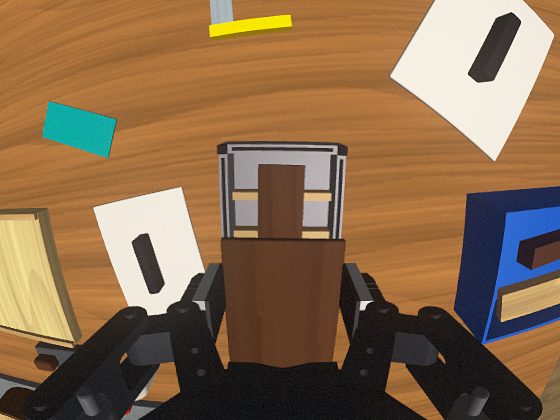

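Blank B is held over the box, in line with blank A (columns 258–305). Lowering it.

```bash

python3 -m creep '{"delta_pos":[[2,0,-35],[2,0,-75],[2,0,-115],[2,0,-150],[2,0,-180]],"dr":[[0,0,-0.012],[0,0,-0.012],[0,0,-0.012],[0,0,-0.012],[0,0,-0.012]]}' >/dev/null
python3 -m creep '{"delta_pos":[[0,0,-20],[0,0,-38],[0,0,-52],[0,0,-61],[0,0,-61]],"dr":[[0,0,0],[0,0,0],[0,0,0],[0,0,0],[0,0,0]]}'
python3 -m creep '{"delta_pos":[[0,0,-1],[0,0,-2],[0,0,-3],[0,0,-4],[0,0,-4]],"dr":[[0,0,0],[0,0,0],[0,0,0],[0,0,0],[0,0,0]]}'
```

```text
time_s: 24.08
tool_pos: [0.4816, 0.3106, 0.0286]
eef_rot: [[-0.993, 0.118, -0.002], [0.118, 0.993, -0.002], [0.001, -0.003, -1.0]]
ft_force: [-0.3, -0.5, 0.0]
gripper_width: 0.0549
finger_force: 31.9
time_s: 24.5
tool_pos: [0.4821, 0.312, 0.0268]
eef_rot: [[-0.993, 0.115, 0.001], [0.115, 0.993, 0.0], [-0.001, 0.0, -1.0]]
ft_force: [-0.1, 0.4, 0.2]
gripper_width: 0.0544
finger_force: 31.9
```

```bash

python3 -m creep '{"delta_pos":[[0,1,-1],[0,1,-1],[0,1,-2],[0,1,-2],[0,1,-2]],"dr":[[0,0,0],[0,0,0],[0,0,0],[0,0,0],[0,0,0]]}'
python3 -m creep '{"delta_pos":[[0,0,-0.5],[0,0,-0.5],[0,0,-1],[0,0,-1],[0,0,-1]],"dr":[[0,0,0],[0,0,0],[0,0,0],[0,0,0],[0,0,0]]}'
```

```text
time_s: 24.92
tool_pos: [0.482, 0.3127, 0.0253]
eef_rot: [[-0.993, 0.115, 0.001], [0.115, 0.993, -0.001], [-0.001, -0.001, -1.0]]
ft_force: [-0.9, -2.1, 12.9]
gripper_width: 0.0549
finger_force: 37.8
time_s: 25.33
tool_pos: [0.482, 0.3127, 0.0249]
eef_rot: [[-0.993, 0.115, 0.002], [0.115, 0.993, -0.001], [-0.002, -0.001, -1.0]]
ft_force: [-3.4, -3.9, 19.5]
gripper_width: 0.0548
finger_force: 41.4
```

```bash

python3 -m creep '{"delta_pos":[[0,0,1],[0,0,1],[0,0,1],[0,0,1],[0,0,1]],"dr":[[0,0,0],[0,0,0],[0,0,0],[0,0,0],[0,0,0]]}'
python3 -m creep '{"delta_pos":[[0,0,0],[0,0,0],[0,0,0],[0,0,0],[0,0,0]],"dr":[[0,0,0],[0,0,0],[0,0,0],[0,0,0],[0,0,0]]}' 0.2
python3 -m creep '{"delta_pos":[[0,0,8],[0,0,25],[0,0,60],[0,0,100],[0,0,130]],"dr":[[0,0,0],[0,0,0],[0,0,0],[0,0,0],[0,0,0]]}' >/dev/null
python3 -m creep '{"delta_pos":[[-5,0,30],[-20,0,60],[-20,0,90],[-20,0,120],[-20,0,120]],"dr":[[0,0,0],[0,0,0],[0,0,0],[0,0,0],[0,0,0]]}' 
python3 wb.py w12 .034; python3 - <<'E'
from h import *
cv2.imwrite('pics/c12.png',cv2.resize(load('w12')['img'][130:330,80:360][:,:,::-1],(784,560)))
E
```

```text
time_s: 25.75
tool_pos: [0.482, 0.3127, 0.0253]
eef_rot: [[-0.993, 0.115, 0.001], [0.115, 0.993, -0.001], [-0.001, -0.001, -1.0]]
ft_force: [-1.2, -2.8, 12.2]
gripper_width: 0.0551
finger_force: 37.7
time_s: 26.17
tool_pos: [0.4817, 0.313, 0.0242]
eef_rot: [[-0.993, 0.115, -0.0], [0.115, 0.993, -0.0], [0.0, -0.0, -1.0]]
ft_force: [0.7, 0.2, 0.0]
gripper_width: 0.0684
finger_force: 0.0
time_s: 27.0
tool_pos: [0.4627, 0.315, 0.2804]
eef_rot: [[-0.993, 0.114, 0.007], [0.114, 0.993, 0.005], [-0.006, 0.005, -1.0]]
ft_force: [1.0, 1.2, 0.4]
gripper_width: 0.0684
finger_force: 0.0
[271. 228.] 6363 c [529.3 294. ] size [ 82.9 146.8] ang 174.46 z [34. 34. 34.]
RIM
[478.  65.] 305 c [325.3 583.6] size [20.5 78.9] ang 154.81 z [56. 56. 56.]
[282. 225.] 3511 c [522.  309.9] size [142.5 183.4] ang 173.97 z [56. 56. 56.]
[151. 273.] 527 c [566.2 128.6] size [19.4 79.6] ang 6.49 z [56. 56. 56.]
```

View pics/c12.png

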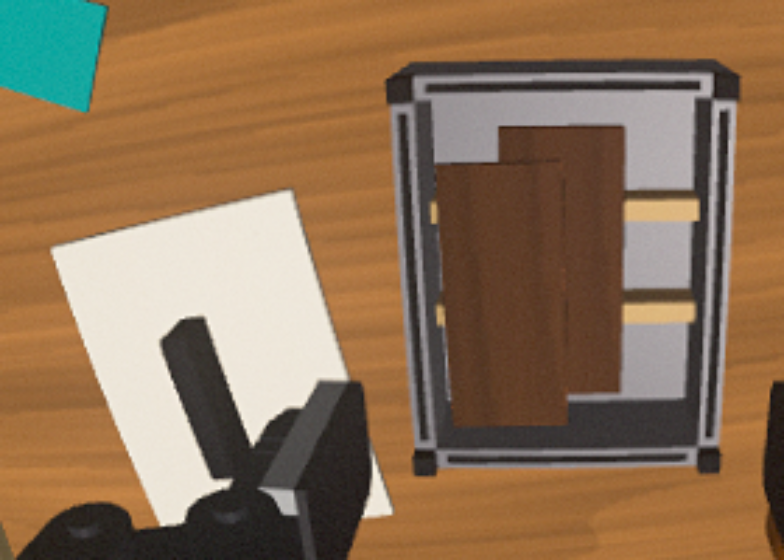

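Blank B got displaced in the box by about 27 mm sideways. I check whether it lies flat.

```bash
python3 - <<'E'
from h import *
f=load('w12');P=cloud(f,True);I=f['img'].astype(int)
mx=I.max(-1);m=(mx<120)&(I[...,0]-I[...,2]>12)&(f['depth']>.17)
c,s=np.cos(np.radians(-6)),np.sin(np.radians(-6))
for nm,(u0,u1,v0,v1) in dict(B=(80+445*280//784,80+550*280//784,130+175*200//560,130+415*200//560),A=(80+575*280//784,80+615*280//784,130+140*200//560,130+385*200//560)).items():
    q=np.zeros_like(m);q[v0:v1,u0:u1]=1;Q=P[m&q];d=Q-[.5225,.3075,0]
    L=np.c_[d[:,0]*c+d[:,1]*s,-d[:,0]*s+d[:,1]*c,Q[:,2]]
    co,*_=np.linalg.lstsq(np.c_[L[:,:2],np.ones(len(L))],L[:,2],rcond=None)
    print(nm,len(Q),'local range mm',(L.min(0)*1e3).round(1),(L.max(0)*1e3).round(1),'slopes',co[:2].round(3),'z mean',L[:,2].mean().round(4),'ctr',(L.mean(0)*1e3).round(1))
E
```

```text
B 3182 local range mm [-45.8 -58.8   7.7] [72.4 -6.3 37.9] slopes [-0.002  0.005] z mean 0.0353 ctr [ 10.2 -30.4  35.3]
A 1215 local range mm [-59.3   5.4  28.9] [58.  22.8 34.1] slopes [0.    0.002] z mean 0.0314 ctr [-2.7 14.1 31.4]
```

Both blanks lie level (z 31 and 35), but B's centre sits just at A's edge. I'll drag it back about 26 mm with a light press.

```bash

python3 -m creep '{"delta_pos":[[15,-5,-30],[30,-10,-60],[45,-15,-90],[60,-20,-120],[66,-24,-150]],"dr":[[0,0,0],[0,0,0],[0,0,0],[0,0,0],[0,0,0]]}' 1 20 >/dev/null
python3 -m creep '{"delta_pos":[[0,0,-30],[0,0,-55],[0,0,-75],[0,0,-85],[0,0,-87]],"dr":[[0,0,0],[0,0,0],[0,0,0],[0,0,0],[0,0,0]]}' >/dev/null
python3 -m creep '{"delta_pos":[[0,0,-1],[0,0,-2],[0,0,-3],[0,0,-3],[0,0,-3]],"dr":[[0,0,0],[0,0,0],[0,0,0],[0,0,0],[0,0,0]]}'
```

```text
time_s: 28.3
tool_pos: [0.5282, 0.2891, 0.0352]
eef_rot: [[-0.993, 0.115, 0.001], [0.115, 0.993, 0.001], [-0.001, 0.001, -1.0]]
ft_force: [0.2, -0.7, -1.1]
gripper_width: 0.0001
finger_force: 0.0
```

```bash

python3 -m creep '{"delta_pos":[[0,1,-0.5],[0,1,-1],[0,1,-1.5],[0,1,-1.5],[0,1,-1.5]],"dr":[[0,0,0],[0,0,0],[0,0,0],[0,0,0],[0,0,0]]}'
```

```text
time_s: 28.72
tool_pos: [0.5281, 0.2902, 0.0341]
eef_rot: [[-0.993, 0.114, 0.002], [0.114, 0.993, 0.0], [-0.002, 0.0, -1.0]]
ft_force: [-2.6, -1.3, 12.7]
gripper_width: -0.0
finger_force: 6.2
```

Contact. Drag +26 mm in box y, −8 mm in x, easing the press slightly.

```bash

python3 -m creep '{"delta_pos":[[-1,5,0.5],[-2,10,0.5],[-3,16,0.5],[-4,22,0.5],[-5,27,0.5]],"dr":[[0,0,0],[0,0,0],[0,0,0],[0,0,0],[0,0,0]]}'
python3 -m creep '{"delta_pos":[[0,0,10],[0,0,30],[0,0,65],[0,0,100],[0,0,130]],"dr":[[0,0,0],[0,0,0],[0,0,0],[0,0,0],[0,0,0]]}' >/dev/null
python3 -m creep '{"delta_pos":[[-20,0,30],[-40,0,60],[-60,0,90],[-60,0,120],[-60,0,120]],"dr":[[0,0,0],[0,0,0],[0,0,0],[0,0,0],[0,0,0]]}' 
python3 wb.py w13 .034; python3 - <<'E'
from h import *
cv2.imwrite('pics/c13.png',cv2.resize(load('w13')['img'][130:330,80:360][:,:,::-1],(700,500)))
E
```

```text
time_s: 29.13
tool_pos: [0.5237, 0.316, 0.0341]
eef_rot: [[-0.993, 0.116, 0.002], [0.116, 0.993, -0.002], [-0.002, -0.002, -1.0]]
ft_force: [0.4, -6.5, 9.8]
gripper_width: 0.0002
finger_force: 5.0
time_s: 29.97
tool_pos: [0.4628, 0.3194, 0.2896]
eef_rot: [[-0.994, 0.112, 0.007], [0.112, 0.994, 0.005], [-0.006, 0.006, -1.0]]
ft_force: [0.4, -0.5, 0.5]
gripper_width: 0.0001
finger_force: 0.0
[277. 219.] 3937 c [523.2 307.3] size [ 58.5 131.1] ang 173.41 z [34. 34. 34.]
[ 52. 403.] 496 c [ 920.2 -327.5] size [ 64.  237.7] ang 81.77 z [34. 34. 34.]
RIM
[277. 213.] 2905 c [522.2 309.7] size [142.3 184.5] ang 173.99 z [56. 56. 56.]
[151. 272.] 595 c [567.1 127.9] size [19.6 79.6] ang 4.75 z [56. 56. 56.]
```

View pics/c13.png

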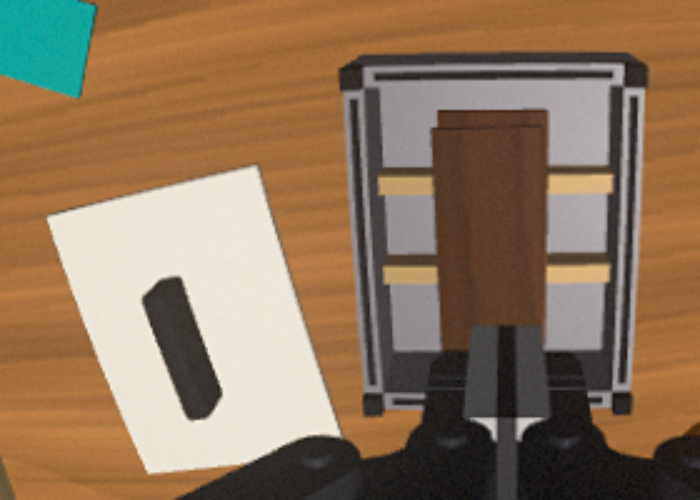

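The stack is aligned now. Going to the lid.

```bash

python3 -m creep '{"delta_pos":[[11,-20,0],[22,-40,0],[33,-60,0],[44,-80,0],[54,-100,0]],"dr":[[0,0,0.04],[0,0,0.08],[0,0,0.12],[0,0,0.16],[0,0,0.2]]}' 0 40 >/dev/null
python3 -m creep '{"delta_pos":[[11,-20,-20],[22,-40,-40],[33,-60,-60],[53,-97,-60],[53,-97,-60]],"dr":[[0,0,0],[0,0,0],[0,0,0],[0,0,0],[0,0,0]]}'
python3 wm.py w14 | grep -A9 BOXRIM
```

```text
time_s: 30.85
tool_pos: [0.5721, 0.1115, 0.2203]
eef_rot: [[-0.997, -0.077, -0.003], [-0.077, 0.997, -0.004], [0.004, -0.004, -1.0]]
ft_force: [0.3, -1.4, -0.4]
gripper_width: 0.0855
finger_force: 0.0
BOXRIM
[474.  83.] 186 c [431.4 305. ] size [ 3.9 84.2] ang 84.61 z [56. 56. 56.]
[448. 144.] 2143 c [521.2 307.5] size [143.6 185. ] ang 171.67 z [56. 56. 56.]
[296. 193.] 1223 c [567.9 123.8] size [15.1 78.3] ang 4.71 z [56. 56. 56.]
[446. 242.] 626 c [606.9 303.8] size [ 13.5 120.9] ang 84.03 z [56. 56. 56.]
[503. 303.] 375 c [694.5 420.8] size [44.9 55.1] ang 166.54 z [56. 56. 56.]
[221. 337.] 320 c [749.2  49.1] size [25.8 49.8] ang 84.6 z [56. 56. 56.]
WHITE
[294. 183.] 19446 c [570.1 124.1] size [141.9 181.9] ang 5.12 z [22. 22. 22.]
HANDLE
```

```bash

python3 -m creep '{"delta_pos":[[0,3,-35],[0,6,-70],[0,8,-100],[0,8,-110],[0,8,-110]],"dr":[[0,0,0.01],[0,0,0.01],[0,0,0.01],[0,0,0.01],[0,0,0.01]]}'
```

```text
time_s: 31.32
tool_pos: [0.5681, 0.1281, 0.1109]
eef_rot: [[-0.995, -0.096, -0.005], [-0.096, 0.995, -0.001], [0.005, -0.0, -1.0]]
ft_force: [1.0, -0.5, 0.2]
gripper_width: 0.0855
finger_force: 0.0
```

```bash

python3 -m creep '{"delta_pos":[[1,-3,-25],[1,-4,-50],[1,-4,-70],[1,-4,-80],[1,-4,-80]],"dr":[[0,0,0],[0,0,0],[0,0,0],[0,0,0],[0,0,0]]}'
python3 -m creep '{"delta_pos":[[0,0,0],[0,0,0],[0,0,0],[0,0,0],[0,0,0]],"dr":[[0,0,0],[0,0,0],[0,0,0],[0,0,0],[0,0,0]]}' 1 40 
python3 -m creep '{"delta_pos":[[0,0,0],[0,0,0],[0,0,0],[0,0,0],[0,0,0]],"dr":[[0,0,0],[0,0,0],[0,0,0],[0,0,0],[0,0,0]]}' 1 60
```

```text
time_s: 31.73
tool_pos: [0.5706, 0.1242, 0.0329]
eef_rot: [[-0.995, -0.095, -0.001], [-0.095, 0.995, -0.0], [0.001, -0.0, -1.0]]
ft_force: [-0.3, -0.2, 0.9]
gripper_width: 0.0854
finger_force: 0.0
time_s: 32.15
tool_pos: [0.5712, 0.124, 0.0342]
eef_rot: [[-0.995, -0.095, 0.001], [-0.095, 0.995, 0.0], [-0.001, 0.0, -1.0]]
ft_force: [0.2, -0.2, -0.4]
gripper_width: 0.0252
finger_force: 0.0
time_s: 32.57
tool_pos: [0.5712, 0.1238, 0.0341]
eef_rot: [[-0.995, -0.095, 0.001], [-0.095, 0.995, -0.0], [-0.001, -0.0, -1.0]]
ft_force: [-2.0, -1.9, 8.3]
gripper_width: 0.0147
finger_force: 60.0
```

```bash

python3 -m creep '{"delta_pos":[[0,0,15],[0,0,40],[0,0,75],[0,0,110],[0,0,130]],"dr":[[0,0,0],[0,0,0],[0,0,0],[0,0,0],[0,0,0]]}' >/dev/null
python3 -m creep '{"delta_pos":[[-5,18,0],[-10,37,0],[-15,56,0],[-20,75,0],[-25,95,0]],"dr":[[0,0,-0.04],[0,0,-0.08],[0,0,-0.12],[0,0,-0.16],[0,0,-0.2]]}' 
python3 -m creep '{"delta_pos":[[-5,18,0],[-10,37,0],[-15,60,0],[-23,90,0],[-23,90,0]],"dr":[[0,0,0],[0,0,0],[0,0,0],[0,0,0],[0,0,0]]}' >/dev/null
python3 -m creep '{"delta_pos":[[0,0,0],[0,0,0],[0,0,0],[0,0,0],[0,0,0]],"dr":[[0,0,0],[0,0,0],[0,0,0],[0,0,0],[0,0,0]]}' 
python3 - <<'E'
from h import *
shot('wrist','w15'); f=shot('side','s15'); g=shot('scene','c15')
cv2.imwrite('pics/v15.png',np.hstack([cv2.resize(f['img'][180:330,160:330],(450,400)),cv2.resize(g['img'][120:230,270:390],(350,400))])[:,:,::-1])
E
```

```text
time_s: 33.4
tool_pos: [0.5452, 0.2191, 0.1631]
eef_rot: [[-0.994, 0.107, -0.001], [0.107, 0.994, -0.001], [0.001, -0.001, -1.0]]
ft_force: [0.3, -0.3, -2.6]
gripper_width: 0.0148
finger_force: 59.2
time_s: 34.23
tool_pos: [0.5232, 0.3079, 0.1633]
eef_rot: [[-0.994, 0.106, -0.0], [0.106, 0.994, -0.001], [-0.0, -0.001, -1.0]]
ft_force: [0.1, 0.4, -3.3]
gripper_width: 0.0145
finger_force: 59.4
```

View pics/w15.png

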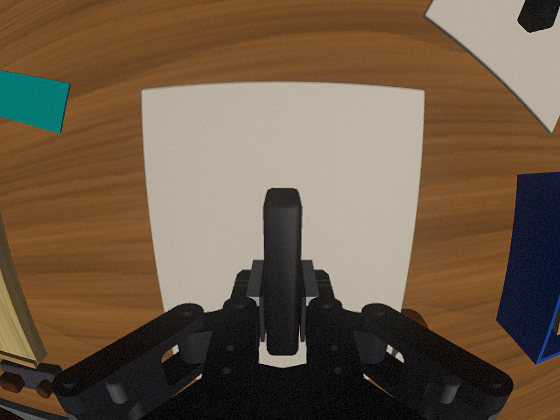

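Lid is held level over the box; its near-side corners are at (142,91) and (424,91). I compute its exact centre.

```bash
python3 - <<'E'
from h import *
f=load('w15');W=wplane(f,.151)
I=f['img'].astype(int);P=cloud(f,True)
a,b=W[91,142,:2],W[91,424,:2]; print(a,b,np.hypot(*(b-a)))
e=(b-a)/np.hypot(*(b-a)); print('yaw',np.degrees(np.arctan2(e[1],e[0]))-90); n=np.array([e[1],-e[0]]);
for s in(1,-1): print(((a+b)/2+s*n*.091))
print('plate z',np.median(P[120:160,180:240,2]),np.median(P[120:160,340:400,2]))
E
```

```text
[0.42399427 0.24820159] [0.43889665 0.38851139] 0.14109898127410736
yaw -6.062688810496468
[0.52193649 0.30874538]
[0.34095443 0.32796759]
plate z 0.1523299444962663 0.15228918568854616
```

```bash

python3 -m creep '{"delta_pos":[[0,0,-20],[0,0,-40],[0,0,-58],[0,0,-68],[0,0,-72]],"dr":[[0,0,0],[0,0,0],[0,0,0],[0,0,0],[0,0,0]]}'
python3 -m creep '{"delta_pos":[[0,0,-2],[0,0,-4],[0,0,-6],[0,0,-8],[0,0,-8]],"dr":[[0,0,0],[0,0,0],[0,0,0],[0,0,0],[0,0,0]]}'
```

```text
time_s: 34.8
tool_pos: [0.5222, 0.3085, 0.0898]
eef_rot: [[-0.995, 0.105, -0.002], [0.105, 0.995, -0.001], [0.002, -0.001, -1.0]]
ft_force: [0.0, -0.9, -3.5]
gripper_width: 0.0146
finger_force: 59.3
time_s: 35.22
tool_pos: [0.523, 0.309, 0.0836]
eef_rot: [[-0.995, 0.105, 0.001], [0.105, 0.995, 0.0], [-0.001, 0.0, -1.0]]
ft_force: [-0.1, 0.7, -3.5]
gripper_width: 0.0144
finger_force: 59.3
```

```bash

python3 -m creep '{"delta_pos":[[0,0,-0.5],[0,0,-1],[0,0,-1.5],[0,0,-1.5],[0,0,-1.5]],"dr":[[0,0,0],[0,0,0],[0,0,0],[0,0,0],[0,0,0]]}'
```

```text
time_s: 35.63
tool_pos: [0.5229, 0.309, 0.0822]
eef_rot: [[-0.995, 0.105, 0.0], [0.105, 0.995, 0.0], [-0.0, 0.0, -1.0]]
ft_force: [-0.4, -0.6, 0.3]
gripper_width: 0.0146
finger_force: 59.9
```

Lid is resting on the seals at the expected height (+48). Releasing and pressing the first corner.

```bash

python3 -m creep '{"delta_pos":[[0,0,0],[0,0,0],[0,0,0],[0,0,0],[0,0,0]],"dr":[[0,0,0],[0,0,0],[0,0,0],[0,0,0],[0,0,0]]}' 0.4 >/dev/null
python3 -m creep '{"delta_pos":[[0,0,10],[0,0,30],[0,0,55],[0,0,70],[0,0,70]],"dr":[[0,0,0],[0,0,0],[0,0,0],[0,0,0],[0,0,0]]}' 
python3 -m creep '{"delta_pos":[[-23,-14,0],[-46,-28,0],[-69,-42,0],[-91,-55,0],[-91,-55,0]],"dr":[[0,0,0],[0,0,0],[0,0,0],[0,0,0],[0,0,0]]}' 1 30
python3 wm.py w16 | grep -A3 -E "WHITE"
python3 -m creep '{"delta_pos":[[0,0,-25],[0,0,-50],[0,0,-68],[0,0,-76],[0,0,-76]],"dr":[[0,0,0],[0,0,0],[0,0,0],[0,0,0],[0,0,0]]}'
```

```text
time_s: 36.47
tool_pos: [0.524, 0.3102, 0.1557]
eef_rot: [[-0.994, 0.105, 0.004], [0.105, 0.994, 0.003], [-0.004, 0.003, -1.0]]
ft_force: [0.8, 0.1, 0.5]
gripper_width: 0.0517
finger_force: 0.0
time_s: 36.88
tool_pos: [0.4275, 0.2506, 0.1517]
eef_rot: [[-0.995, 0.104, -0.003], [0.104, 0.995, -0.004], [0.002, -0.004, -1.0]]
ft_force: [0.1, -0.0, -0.1]
gripper_width: 0.0
finger_force: 0.0
WHITE
[538.  95.] 6622 c [320.1 521.1] size [109.  219.2] ang 175.01 z [22. 22. 22.]
HANDLE
[364. 212.] 646 c [431.3 322. ] size [  4.6 138.9] ang 83.44 z [52. 52. 52.]
time_s: 37.35
tool_pos: [0.4316, 0.2542, 0.0744]
eef_rot: [[-0.995, 0.104, -0.002], [0.104, 0.995, -0.001], [0.002, -0.001, -1.0]]
ft_force: [0.0, -0.2, -0.3]
gripper_width: 0.0
finger_force: 0.0
```

```bash

python3 -m creep '{"delta_pos":[[0,0,-2],[0,0,-4],[0,0,-6],[0,0,-8],[0,0,-9]],"dr":[[0,0,0],[0,0,0],[0,0,0],[0,0,0],[0,0,0]]}'
python3 -m creep '{"delta_pos":[[0,0,-1],[0,0,-2],[0,0,-3],[0,0,-4],[0,0,-4]],"dr":[[0,0,0],[0,0,0],[0,0,0],[0,0,0],[0,0,0]]}'
```

```text
time_s: 37.77
tool_pos: [0.4323, 0.2542, 0.0676]
eef_rot: [[-0.994, 0.105, 0.002], [0.105, 0.994, 0.001], [-0.002, 0.001, -1.0]]
ft_force: [-1.3, -0.9, 7.8]
gripper_width: 0.0003
finger_force: 4.1
time_s: 38.18
tool_pos: [0.4322, 0.2541, 0.0637]
eef_rot: [[-0.994, 0.105, 0.002], [0.105, 0.994, 0.0], [-0.001, 0.001, -1.0]]
ft_force: [-1.4, -0.9, 6.4]
gripper_width: -0.0002
finger_force: 3.5
```

```bash

python3 -m creep '{"delta_pos":[[0,0,-1],[0,0,-1.5],[0,0,-2],[0,0,-2.5],[0,0,-2.5]],"dr":[[0,0,0],[0,0,0],[0,0,0],[0,0,0],[0,0,0]]}'
python3 -m creep '{"delta_pos":[[0,0,-0.5],[0,0,-1],[0,0,-1],[0,0,-1],[0,0,-1]],"dr":[[0,0,0],[0,0,0],[0,0,0],[0,0,0],[0,0,0]]}'
```

```text
time_s: 38.6
tool_pos: [0.4323, 0.2542, 0.0624]
eef_rot: [[-0.995, 0.105, 0.003], [0.105, 0.995, 0.001], [-0.003, 0.001, -1.0]]
ft_force: [-4.5, -3.0, 26.8]
gripper_width: 0.0
finger_force: 13.5
time_s: 39.02
tool_pos: [0.4323, 0.2542, 0.0622]
eef_rot: [[-0.995, 0.104, 0.004], [0.104, 0.995, 0.001], [-0.004, 0.001, -1.0]]
ft_force: [-6.2, -5.1, 39.6]
gripper_width: -0.0002
finger_force: 20.1
```

Corner 1 has bottomed out at z 62 mm. On to corner 2.

```bash

python3 -m creep '{"delta_pos":[[0,0,12],[0,0,22],[4,32,22],[8,64,22],[11,96,22]],"dr":[[0,0,0],[0,0,0],[0,0,0],[0,0,0],[0,0,0]]}' >/dev/null
python3 -m creep '{"delta_pos":[[2,31,0],[2,31,0],[2,31,0],[2,31,-3],[2,31,-5]],"dr":[[0,0,0],[0,0,0],[0,0,0],[0,0,0],[0,0,0]]}' 
python3 -m creep '{"delta_pos":[[0,0,-2],[0,0,-4],[0,0,-6],[0,0,-8],[0,0,-10]],"dr":[[0,0,0],[0,0,0],[0,0,0],[0,0,0],[0,0,0]]}'
python3 -m creep '{"delta_pos":[[0,0,-2],[0,0,-3],[0,0,-4],[0,0,-4.5],[0,0,-4.5]],"dr":[[0,0,0],[0,0,0],[0,0,0],[0,0,0],[0,0,0]]}'
```

```text
time_s: 39.85
tool_pos: [0.445, 0.3794, 0.0761]
eef_rot: [[-0.994, 0.106, -0.0], [0.106, 0.994, -0.001], [-0.0, -0.001, -1.0]]
ft_force: [0.1, -0.6, -0.1]
gripper_width: -0.0003
finger_force: 0.0
time_s: 40.27
tool_pos: [0.4449, 0.3803, 0.0664]
eef_rot: [[-0.994, 0.105, 0.0], [0.105, 0.994, -0.001], [-0.0, -0.001, -1.0]]
ft_force: [-0.7, -3.1, 5.9]
gripper_width: -0.0
finger_force: 3.1
time_s: 40.68
tool_pos: [0.4448, 0.3804, 0.0625]
eef_rot: [[-0.994, 0.105, 0.001], [0.105, 0.994, -0.001], [-0.001, -0.001, -1.0]]
ft_force: [-2.1, -2.9, 11.2]
gripper_width: -0.0008
finger_force: 5.8
```

```bash

python3 -m creep '{"delta_pos":[[0,0,-0.5],[0,0,-1],[0,0,-1.5],[0,0,-1.5],[0,0,-1.5]],"dr":[[0,0,0],[0,0,0],[0,0,0],[0,0,0],[0,0,0]]}'
python3 -m creep '{"delta_pos":[[0,0,12],[0,0,21],[30,-3,21],[65,-7,21],[100,-11,21]],"dr":[[0,0,0],[0,0,0],[0,0,0],[0,0,0],[0,0,0]]}' >/dev/null
python3 -m creep '{"delta_pos":[[35,-3,0],[67,-6,0],[67,-6,0],[67,-6,0],[67,-6,-3]],"dr":[[0,0,0],[0,0,0],[0,0,0],[0,0,0],[0,0,0]]}' 
python3 -m creep '{"delta_pos":[[0,0,-3],[0,0,-6],[0,0,-9],[0,0,-11],[0,0,-12]],"dr":[[0,0,0],[0,0,0],[0,0,0],[0,0,0],[0,0,0]]}'
python3 -m creep '{"delta_pos":[[0,0,-2],[0,0,-3],[0,0,-4],[0,0,-4.5],[0,0,-4.5]],"dr":[[0,0,0],[0,0,0],[0,0,0],[0,0,0],[0,0,0]]}'
```

```text
time_s: 41.1
tool_pos: [0.4448, 0.3804, 0.0623]
eef_rot: [[-0.994, 0.105, 0.002], [0.105, 0.994, -0.001], [-0.002, -0.001, -1.0]]
ft_force: [-4.9, -6.3, 26.7]
gripper_width: 0.0001
finger_force: 13.4
time_s: 41.93
tool_pos: [0.6112, 0.3643, 0.0786]
eef_rot: [[-0.995, 0.105, -0.0], [0.105, 0.995, 0.001], [0.001, 0.001, -1.0]]
ft_force: [-0.7, 0.4, -0.6]
gripper_width: 0.0004
finger_force: 0.0
time_s: 42.35
tool_pos: [0.6108, 0.3647, 0.0667]
eef_rot: [[-0.995, 0.103, -0.0], [0.103, 0.995, 0.0], [0.0, 0.0, -1.0]]
ft_force: [-2.1, -0.8, 7.1]
gripper_width: -0.0004
finger_force: 3.6
time_s: 42.77
tool_pos: [0.611, 0.3649, 0.0627]
eef_rot: [[-0.995, 0.103, 0.0], [0.103, 0.995, 0.0], [-0.0, 0.0, -1.0]]
ft_force: [-2.9, -1.4, 7.8]
gripper_width: -0.0001
finger_force: 3.7
```

Finish corner 3, then corner 4.

```bash

python3 -m creep '{"delta_pos":[[0,0,-0.5],[0,0,-1],[0,0,-1.5],[0,0,-2],[0,0,-2]],"dr":[[0,0,0],[0,0,0],[0,0,0],[0,0,0],[0,0,0]]}'
python3 -m creep '{"delta_pos":[[0,0,12],[0,0,21],[-4,-32,21],[-8,-64,21],[-11,-96,21]],"dr":[[0,0,0],[0,0,0],[0,0,0],[0,0,0],[0,0,0]]}' >/dev/null
python3 -m creep '{"delta_pos":[[-2,-32,0],[-2,-32,0],[-2,-32,0],[-2,-32,0],[-2,-32,-3]],"dr":[[0,0,0],[0,0,0],[0,0,0],[0,0,0],[0,0,0]]}' 
python3 -m creep '{"delta_pos":[[0,0,-3],[0,0,-6],[0,0,-9],[0,0,-11],[0,0,-12]],"dr":[[0,0,0],[0,0,0],[0,0,0],[0,0,0],[0,0,0]]}'
python3 -m creep '{"delta_pos":[[0,0,-2],[0,0,-3],[0,0,-4],[0,0,-4.5],[0,0,-4.5]],"dr":[[0,0,0],[0,0,0],[0,0,0],[0,0,0],[0,0,0]]}'
```

```text
time_s: 43.18
tool_pos: [0.6111, 0.365, 0.0624]
eef_rot: [[-0.995, 0.103, 0.001], [0.103, 0.995, 0.0], [-0.001, 0.0, -1.0]]
ft_force: [-5.4, -4.6, 20.7]
gripper_width: 0.0001
finger_force: 10.4
time_s: 44.02
tool_pos: [0.5991, 0.2378, 0.0786]
eef_rot: [[-0.995, 0.103, 0.001], [0.103, 0.995, 0.002], [-0.001, 0.002, -1.0]]
ft_force: [-0.5, 0.9, -0.3]
gripper_width: 0.0001
finger_force: 0.0
time_s: 44.43
tool_pos: [0.5987, 0.237, 0.0658]
eef_rot: [[-0.995, 0.104, 0.0], [0.104, 0.995, 0.001], [-0.0, 0.001, -1.0]]
ft_force: [-1.0, 0.6, 4.2]
gripper_width: 0.0002
finger_force: 2.5
time_s: 44.85
tool_pos: [0.5988, 0.237, 0.0622]
eef_rot: [[-0.995, 0.104, 0.001], [0.104, 0.995, 0.001], [-0.001, 0.001, -1.0]]
ft_force: [-0.8, 0.6, 10.4]
gripper_width: 0.0
finger_force: 5.0
```

```bash

python3 -m creep '{"delta_pos":[[0,0,-0.5],[0,0,-1],[0,0,-1.5],[0,0,-2],[0,0,-2]],"dr":[[0,0,0],[0,0,0],[0,0,0],[0,0,0],[0,0,0]]}'
python3 -m creep '{"delta_pos":[[0,0,15],[0,0,45],[0,0,85],[0,0,125],[0,0,160]],"dr":[[0,0,0],[0,0,0],[0,0,0],[0,0,0],[0,0,0]]}' >/dev/null
python3 -m creep '{"delta_pos":[[-30,18,20],[-60,36,40],[-90,54,60],[-110,60,60],[-110,60,60]],"dr":[[0,0,0],[0,0,0],[0,0,0],[0,0,0],[0,0,0]]}' 
python3 - <<'E'
from h import *
f=shot('wrist','w20');shot('scene','c20');P=cloud(f,True);W=wplane(f,.062);I=f['img'].astype(int)
mx,mn=I.max(-1),I.min(-1)
m=(mn>130)&(mx-mn<50)&(f['depth']>.17)&(abs(P[...,2]-.062)<.015)
comps(f,W,m,300)
Q=P[m&(np.hypot(P[...,0]-.522,P[...,1]-.309)<.12)];d=Q[:,:2]-[.522,.3088];c,s=np.cos(np.radians(-6)),np.sin(np.radians(-6))
L=np.c_[d[:,0]*c+d[:,1]*s,-d[:,0]*s+d[:,1]*c]
for sx in(-1,1):
  for sy in(-1,1):
    k=(L[:,0]*sx>.045)&(L[:,1]*sy>.03); print(sx,sy,k.sum(),np.median(Q[k][:,2]).round(4) if k.any() else None)
E
```

```text
time_s: 45.27
tool_pos: [0.5989, 0.237, 0.062]
eef_rot: [[-0.995, 0.104, 0.002], [0.104, 0.995, 0.0], [-0.002, 0.001, -1.0]]
ft_force: [-7.2, -2.2, 27.8]
gripper_width: 0.0001
finger_force: 14.2
time_s: 46.1
tool_pos: [0.4845, 0.2988, 0.281]
eef_rot: [[-0.995, 0.099, 0.001], [0.099, 0.995, 0.001], [-0.001, 0.001, -1.0]]
ft_force: [0.1, -0.7, -0.4]
gripper_width: -0.0001
finger_force: 0.0
[295. 204.] 15317 c [521.9 310.7] size [142.  182.4] ang 173.91 z [62. 62. 62.]
-1 -1 1480 0.0632
-1 1 1485 0.0632
1 -1 791 0.0633
1 1 1005 0.0632
```

View pics/w20.png

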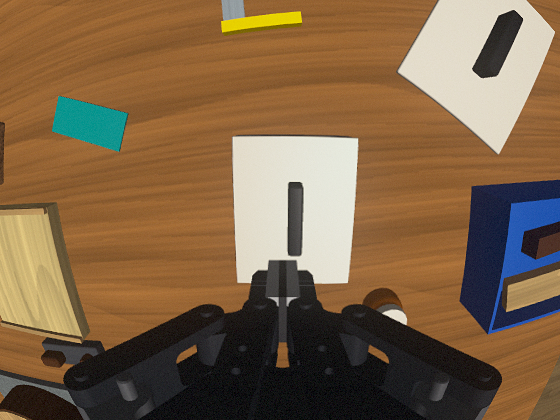

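The lid sits square and level on all four corners: plate at 63 mm against 62 nominal, and the bench itself reads +1.3 mm. Nothing else has moved, so I hand in.

```bash
python3 -c "
from bench import job; print(job.sign_off())"
```

```text
the job is handed in; nothing more can be done
None
```

Both blanks present are stacked flat across the rails in the dry box, and the lid is set square and pressed down corner by corner until level on all four seals; I handed the job in at about 46 s.

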